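Make up the scone tray and the cake tray in the bakery

ROBOT

A 7-joint arm with a two-finger parallel gripper is mounted at the origin on the work surface. World frame = base frame: x ahead of the robot, y to its left, z up, the work surface at z = 0. Lengths are in m, angles in rad, forces in N, time in s.
With the tool pointing down it reaches from about 0.425 to 0.875 m from the base axis. Payload 4.7 kg.
Tool frame: the origin (TCP) lies midway between the tips of the shut fingers; the grasp point (between the pads) lies 19 mm behind it; z points along the fingers, y is the direction in which the jaws open and shut (so a half turn about z gives the same grasp; the last joint's range is limited). The gripper opens to 85 mm and grips with 20 to 120 N. Pads are 22 mm wide; open, the fingers measure 114 mm over their backs; the gripper's body (76 mm by 85 mm) begins 54 mm behind the grasp point. The pads swing forward as they close: fully open they stand 13 mm farther back than shut.
Start: joints at [-1.163, 0.321, -0.07, 1.45, 0.023, 1.371, -0.057], TCP at [0.249, 0.6, 0.231] pointing down, gripper open.
Joint ranges: [-2.86, 2.86], [-0.3, 2.09], [-1.38, 1.24], [0.06, 2.45], [-1.56, 4.7], [0.09, 2.05], [-2.69, 2.69]. Speed limits (rad/s): [2.57, 2.57, 3.14, 3.14, 3.14, 3.14, 3.14].

INTERFACE

Orientations are given as a unit quaternion [x, y, z, w].
In Python, from rig import ctrl gives the robot as it stands.
- The arm moves only by the tool carry_out, never from a script. Its arguments are lists of equal length, an entry for each row: "grip": the closure, from 0 (fully open) to 1 (shut); "delta_pos": the shift along the tool's x, y, z in m, a list of three; "angular": the turn, a rotation vector about the tool's x, y, z in degrees, a list of three. In form: {"grip": [grip, ...], "delta_pos": [[x, y, z], ...], "angular": [[ax, ay, az], ...]}. A call has 1 to 12 rows; each row is the pose to reach, as a shift and turn from the pose measured when the call began, along the tool's axes at that moment; what a row does not reach only later rows make up. A row lasts 1/8 s, in which the tool goes at most 62.5 mm and 10.7 degrees, less where a joint would pass 70% of its speed; a pose out of reach is approached as far as the arm can. A call with a gripper value outside its range is refused whole. The fingers move at their own pace and stop on an object; "force" is the grip in N (left out, the last holds). Time passes only in rows, so rows that repeat a pose let the fingers close. It gives the time, the measured TCP pose, the force and the opening at its end, in the units of the state.
- ctrl.observe(): the state, without advancing time (a new reading comes with each control period).
- ctrl.read_camera(name): name is "scene" or "top" or "wrist"; returns the picture (400x640x3 uint8, red, green, blue); there is no depth.
- ctrl.camera_model(name): a dict with "fx", "fy", "cx", "cy" (pixels), "position" and "attitude" of the camera in the world. Camera axes: x right, y up, looking along -z (the intrinsics and any distortion apply to the point x, -y, -z); pixel columns grow to the right and rows downward; lengths in m; the calibration is good to about 2 mm. A picture is of the moment at which its call begins: read the wrist's pose just before it. camera_model takes no time and is no camera call; for the wrist camera it gives the pose at the moment of the call.
- ctrl.close_job(): hands the job in, once; it reports no verdict.
Trained networks look in the newest picture that a camera, given by its name, has taken for a name from the list of things; names that differ only in an ending like _2 or _b are one class to them, and where a whole thing is asked for, a point or a joint stands for the part that bears it (a point fixed in the world has none). Each returns a list of dicts, best first, with "score" (0 to 1); they miss things now and then, are a little off and sometimes report something else, mostly with a low value. They report only what shows in the picture. A call takes as long as a camera call. They do not tell look-alikes from the thing itself.
- ctrl.search_frame(camera, label): "at" ([column, row] in pixels, amid what is visible of it).
- ctrl.masks_of(camera, label): "mask" (400x640 bool, what is visible of it) and "at" ([column, row] in pixels, amid what is visible of it).
The state is a dict: "clock": time; "joint_pos": joint angles; "joint_vel": joint speeds; "joint_torque": joint torques, N m; "tool_pos": TCP position; "orientation": TCP orientation; "wrist_force": force on the tool from outside, world axes, zero at the start; "moment": the same for the moment, N m; "opening": finger opening in m.
Only numpy, scipy, OpenCV 4.12 (cv2) and the standard library are available. Lean on these libraries where they do the work, as an engineer would, in place of code of your own. Each camera call takes 0.05 s, during which the arm holds its last target.

TASK

Make up the two station trays: the blue scone tray gets the bench scraper, the small round cutter and the flour dredger, and the green cake tray gets the palette knife and the jar of red jam, each thing lying or standing flat on the tray's floor the right way up, beside the others; set each thing down, do not drop it. The knife's blade is caught under the cooling rack, so slide it out level, without shifting or lifting the rack and its loaf. Leave the marmalade jar and the large cutter where they stand.

Things in the scene. Friction and masses are not known exactly. Their poses are not given: they have to be found in the camera images.
- scone_tray: Blue shallow plastic tray, fixed to the bench, one of two of the same shape. Inside 260 mm along its x axis and 160 mm along y; floor 3 mm thick, rim 20 mm above the bench; lip to 284 x 184 mm outside. Origin under its centre at bench level, z up. Its x axis points roughly away from the robot.
- cake_tray: Green shallow plastic tray, fixed, same shape, size and frame as the blue one. The two trays stand left and right of the robot, either way round.
- rack_front (a point): Loose steel wire cooling rack with a brown loaf fast on it: 1.0 kg, 290 mm wide (y), 250 deep (x), wires 35 and loaf 131 mm high. Point: middle of its front foot bar (280 mm along y, 6 thick); x away from the robot, z up. The bar rests on the knife's blade and drops 3 mm when that is gone; most weight is on the back foot bar. Wires start 12 mm before the front bar, the loaf 109 mm behind it.
- knife_handle (a point): Small cranked palette knife lying flat, 0.09 kg: brown wooden handle 95 long, 24 wide, 20 mm high; steel blade 28 wide, 3 thick, flat on the bench. Point: centre of the handle, 10 mm above its underside; x along the knife to the tip, z up. Handle to +-48 mm along x, crank to +72, round tip at +158. The blade lies under the rack's front foot bar, its tip 40 to 60 mm beyond the bar.
- scraper_handle (a point): Bench scraper lying down, 0.12 kg: black handle bar 110 long (y), 26 wide (x), 28 mm high; a steel blade 108 mm wide runs from low on it (6 mm up) to -x, sloping to the bench, its edge 73 mm from the handle's centre line. Point: centre of the handle, 14 mm above the underside; z up. The blade points roughly to the robot.
- small_cutter_mid (a point): Small plain round steel pastry cutter, an open ring standing upright, 58 mm across and 40 mm high (rim bead 61 mm across), 0.05 kg. The point is on its axis, half-way up; z up.
- dredger_mid (a point): Flour dredger: steel can 60 mm across (lid band from 62 to 74 mm up is 62 mm across), 85 mm high, with a pierced dome on top. About 0.22 kg. The point is on its axis, 42 mm above its foot; z up.
- jam_mid (a point): Jar of red jam with a RED lid, 56 mm across, 74 mm high, about 0.26 kg. The point is on its axis, 37 mm above its foot; z up.
- marmalade_mid (a point): Jar of orange marmalade with a YELLOW lid, same size as the jam jar. Not wanted. The point is on its axis, 37 mm above its foot.
- large_cutter_mid (a point): Large plain round steel cutter, open ring 76 mm across (bead 79 mm) and 40 mm high. Not wanted. The point is on its axis, half-way up.
Mind the look-alikes: they are no part of the job. Several things look just like the part that bears knife_handle: the one meant starts farthest to the robot's left.

How it is judged:
At the end, for the whole second after the job is handed in: Each thing inside its tray's walls, within 5 mm of its resting height on the floor, right way up (knife 0.05, scraper 0.06, round things 0.08 rad), released, at rest. Rack within 20 mm of its start and 0.035 rad of level; marmalade and large cutter within 20 mm of their starts (x of scraper_handle in the frame of scone_tray between -0.13 and 0.13 m and y of scraper_handle in the frame of scone_tray between -0.08 and 0.08 m and z of scraper_handle in the frame of scone_tray between 0.012 and 0.022 m and angle between scraper_handle's own z axis and vertical below 0.06 rad and linear speed of each of scraper, small_cutter, dredger, knife, jam below 0.01 m/s and angular speed of each of scraper, small_cutter, dredger, knife, jam below 0.1 rad/s and contact force between each of scraper, small_cutter, dredger, knife, jam and the fingers below 0.05 N and x of small_cutter_mid in the frame of scone_tray between -0.13 and 0.13 m and y of small_cutter_mid in the frame of scone_tray between -0.08 and 0.08 m and z of small_cutter_mid in the frame of scone_tray between 0.018 and 0.028 m and angle between each of small_cutter_mid, dredger_mid, jam_mid's own z axis and vertical below 0.08 rad and x of dredger_mid in the frame of scone_tray between -0.13 and 0.13 m and y of dredger_mid in the frame of scone_tray between -0.08 and 0.08 m and z of dredger_mid in the frame of scone_tray between 0.04 and 0.05 m and x of knife_handle in the frame of cake_tray between -0.13 and 0.13 m and y of knife_handle in the frame of cake_tray between -0.08 and 0.08 m and z of knife_handle in the frame of cake_tray between 0.008 and 0.018 m and angle between knife_handle's own z axis and vertical below 0.05 rad and x of jam_mid in the frame of cake_tray between -0.13 and 0.13 m and y of jam_mid in the frame of cake_tray between -0.08 and 0.08 m and z of jam_mid in the frame of cake_tray between 0.035 and 0.045 m and distance of each of rack_front, marmalade_mid, large_cutter_mid from where it was at the start of the episode below 0.02 m and angle between rack_front's own z axis and vertical below 0.035 rad); the robot touches nothing.
It fails at once if one of the five things is dropped: out of the fingers more than 20 mm above its resting height on the tray ((height (world z) of scraper_handle above 0.037 m and contact force between scraper and the fingers below 0.02 N) or (height (world z) of small_cutter_mid above 0.043 m and contact force between small_cutter and the fingers below 0.02 N) or (height (world z) of dredger_mid above 0.065 m and contact force between dredger and the fingers below 0.02 N) or (height (world z) of knife_handle above 0.033 m and contact force between knife and the fingers below 0.02 N) or (height (world z) of jam_mid above 0.06 m and contact force between jam and the fingers below 0.02 N)).
It fails at once if the cooling rack with its loaf is shifted by more than 20 mm (distance of rack_front from where it was at the start of the episode above 0.02 m).
It fails at once if the cooling rack is tipped by more than 0.05 rad (angle between rack_front's own z axis and vertical above 0.05 rad).
It fails at once if the marmalade jar is moved by more than 20 mm (distance of marmalade_mid from where it was at the start of the episode above 0.02 m).
It fails at once if the large cutter is moved by more than 20 mm (distance of large_cutter_mid from where it was at the start of the episode above 0.02 m).
It also fails if it takes over 120 s, if anything falls off the work surface, if the arm or the gripper's body presses on something with over 40 N, if the wrist force passes 120 N, or if a joint passes its speed limit or range.

## Working session

There is one attempt and no reset: what is moved stays moved. The work goes in short steps, Python scripts to look and compute and a tool call to move; the robot and the scene stay as the last step left them, time stands still between calls to the robot, and variables do not carry over. Pictures are saved under pics/ and viewed, and the job is handed in when it is done.

Besides the shell and the picture viewer there is one more tool, called after ">>>" as name(argument=value, ...), one argument or row to a line, values as JSON. carry_out: Moves the arm, as the interface text tells. Its arguments: {"type":"object","properties":{"grip":{"type":"array"},"delta_pos":{"type":"array"},"angular":{"type":"array"},"force":{"type":"number"}},"required":["grip","delta_pos","angular"]}

```bash
mkdir -p pics; ls; python3 - <<'E'
from rig import ctrl
import cv2
print(ctrl.observe())
for n in ("scene","top","wrist"):
    print(n,ctrl.camera_model(n))
    cv2.imwrite(f"pics/{n}0.png",ctrl.read_camera(n)[:,:,::-1])
E
```

```text
pics
{'clock': 0.0, 'joint_pos': array([-1.16289995,  0.32183066, -0.07008896,  1.45168413,  0.02260189,
        1.37081901, -0.05688364]), 'joint_vel': array([-0.00068739, -0.00155483,  0.00083566,  0.00048991, -0.00049202,
       -0.00100941, -0.00134803]), 'joint_torque': array([ 1.23595582e-03, -4.93579924e+01, -3.81570105e-01, -3.14331329e+01,
        1.28229288e-02,  1.15366088e-02, -4.57842771e-05]), 'tool_pos': array([0.24923606, 0.59972174, 0.23021399]), 'orientation': array([ 1.95603037e-01,  9.80682669e-01, -9.66704757e-04, -1.41520503e-04]), 'wrist_force': array([ 0.32836122, -0.04214588,  0.26347779]), 'moment': array([-0.00634022,  0.03854608,  0.07889138]), 'opening': 0.08532208178541535}
scene {'fx': 488.05470237562395, 'fy': 488.05470237562395, 'cx': 326.4743483963363, 'cy': 200.731876650484, 'position': array([1.48404001, 0.41179482, 0.99995132]), 'attitude': array([0.22469835, 0.34574128, 0.75133171, 0.51524196])}
top {'fx': 365.6211886196622, 'fy': 365.6211886196622, 'cx': 314.73093468543897, 'cy': 198.1226629058199, 'position': array([ 0.43311511, -0.01002171,  0.84749392]), 'attitude': array([-0.05143971,  0.02642924,  0.71091392, -0.70089717])}
wrist {'fx': 338.43278883005644, 'fy': 338.43278883005644, 'cx': 316.46482375631854, 'cy': 196.0420148130333, 'position': array([0.18617209, 0.62702082, 0.37227456]), 'attitude': array([-0.11371586, -0.07541821,  0.55031666,  0.82373076])}
```

View pics/scene0.png

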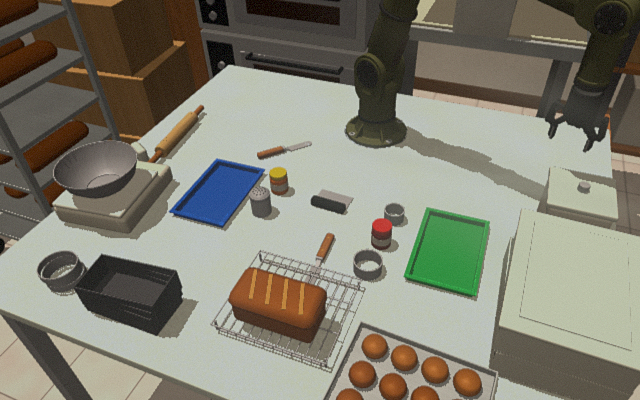

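View pics/top0.png

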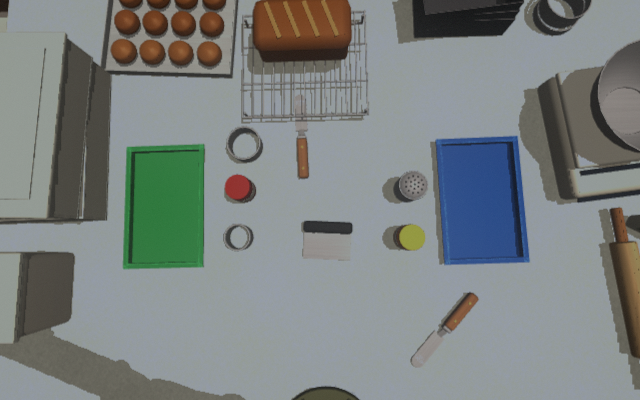

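View pics/wrist0.png

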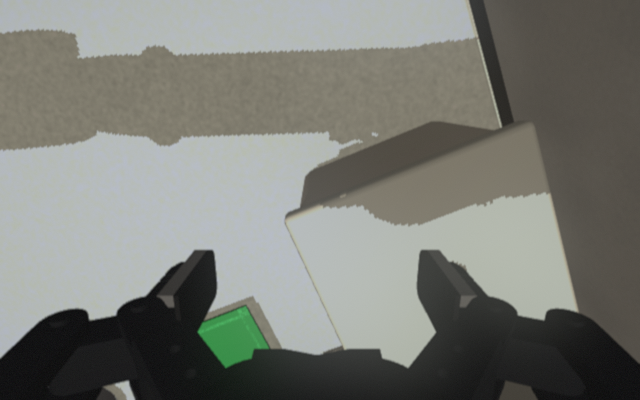

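The knife look-alikes in the top view are the one under the rack at (302,150) and a loose one at (445,330). The image's left is the robot's left (+y), so the one at (302,150) is farthest left. It also has its blade under the rack. I'll measure everything and take an enlarged crop to confirm.

```bash
cat > h.py <<'E'
from rig import ctrl
import numpy as np, cv2
from scipy.spatial.transform import Rotation as R
def ray(cam,uv):
    m=cam if isinstance(cam,dict) else ctrl.camera_model(cam)
    d=np.array([(uv[0]-m['cx'])/m['fx'],-(uv[1]-m['cy'])/m['fy'],-1.])
    return np.array(m['position']),R.from_quat(m['attitude']).apply(d)
def at(cam,uv,z):
    p,d=ray(cam,uv); return p+d*(z-p[2])/d[2]
def proj(cam,P):
    m=cam if isinstance(cam,dict) else ctrl.camera_model(cam)
    q=R.from_quat(m['attitude']).inv().apply(np.atleast_2d(P)-m['position'])
    return np.c_[m['cx']+m['fx']*q[:,0]/-q[:,2], m['cy']-m['fy']*q[:,1]/-q[:,2]]
def tri(obs):
    A=np.zeros((3,3));b=np.zeros(3)
    for cam,uv in obs:
        p,d=ray(cam,uv);d=d/np.linalg.norm(d);M=np.eye(3)-np.outer(d,d);A+=M;b+=M@p
    return np.linalg.solve(A,b)
E
python3 - <<'E'
from h import *
Z=dict(scone_tray=.003,cake_tray=.003,knife_handle=.01,scraper_handle=.014,small_cutter_mid=.02,dredger_mid=.042,jam_mid=.037,marmalade_mid=.037,large_cutter_mid=.02,rack_front=.003)
im={}
for c in ("top","scene"):
    im[c]=ctrl.read_camera(c)
    for n in Z:
        for r in ctrl.masks_of(c,n):
            if r['score']<.3: continue
            mk=r['mask'].astype(np.uint8)
            rect=cv2.minAreaRect(np.argwhere(mk)[:,::-1].astype(np.float32))
            print(c,n,round(r['score'],2),np.round(r['at']),mk.sum(),np.round(at(c,r['at'],Z[n]),3),np.round(rect[0],1),np.round(rect[1],1),round(rect[2],1))
t=im["top"]
cv2.imwrite("pics/crop_top.png",cv2.resize(t[80:280,220:360],None,fx=4,fy=4,interpolation=2)[:600,:,::-1])
E
```

```text
top scone_tray 0.75 [481. 203.] 10503 [ 0.509 -0.361  0.003] [481.1 200.5] [128.8  85.3] 85.9
top cake_tray 0.74 [162. 206.] 9609 [0.514 0.38  0.003] [163.  206.5] [123.  80.] 90.0
top knife_handle 0.59 [300. 142.] 805 [0.66  0.053 0.01 ] [301.3 136.5] [83.2 11.5] 86.5
top knife_handle 0.57 [440. 327.] 1131 [ 0.236 -0.253  0.01 ] [443.8 329.9] [13.8 92.3] 42.0
top knife_handle 0.33 [328. 241.] 1796 [ 0.427 -0.009  0.01 ] [326.5 240.3] [48.3 38. ] 2.6
top scraper_handle 0.97 [328. 243.] 1832 [ 0.423 -0.011  0.014] [326.5 240.5] [39. 49.] 90.0
top small_cutter_mid 0.6 [228. 240.] 288 [0.433 0.216 0.02 ] [238. 237.] [26. 28.] 90.0
top dredger_mid 0.71 [413. 186.] 762 [ 0.545 -0.199  0.042] [409.7 186.4] [27.3 33.1] 63.4
top jam_mid 0.93 [239. 187.] 662 [0.551 0.189 0.037] [239.7 189. ] [31.1 25.2] 33.7
top jam_mid 0.73 [164. 207.] 9702 [0.509 0.359 0.037] [163. 206.] [ 80. 124.] -0.0
top marmalade_mid 0.85 [409. 237.] 702 [ 0.433 -0.186  0.037] [409.  237.5] [25. 32.] 90.0
top large_cutter_mid 0.61 [234. 138.] 469 [0.669 0.207 0.02 ] [244.2 144.1] [36.2 34. ] 26.6
top large_cutter_mid 0
[... 921 characters left out ...]
d 0.95 [260. 199.] 578 [ 0.538 -0.196  0.042] [259.9 201.7] [31.1 20.7] 82.9
scene dredger_mid 0.62 [449. 255.] 5368 [0.564 0.374 0.042] [448.6 250.3] [73.8 78.6] 15.6
scene jam_mid 0.82 [382. 234.] 605 [0.548 0.186 0.037] [381.5 233.5] [31. 21.] 90.0
scene jam_mid 0.61 [395. 215.] 324 [0.459 0.199 0.037] [393.5 214. ] [20. 19.] 90.0
scene jam_mid 0.32 [329. 202.] 623 [0.473 0.002 0.037] [330.4 201. ] [39.1 18.2] 15.6
scene marmalade_mid 0.87 [279. 181.] 433 [ 0.435 -0.182  0.037] [278.6 180.3] [27.4 17.3] 81.9
scene large_cutter_mid 0.68 [367. 260.] 623 [0.638 0.174 0.02 ] [367.5 264.5] [31. 29.] 90.0
scene rack_front 0.6 [279. 304.] 5774 [0.84  0.009 0.003] [282.1 307.6] [122.4  84.3] 19.5
```

View pics/crop_top.png

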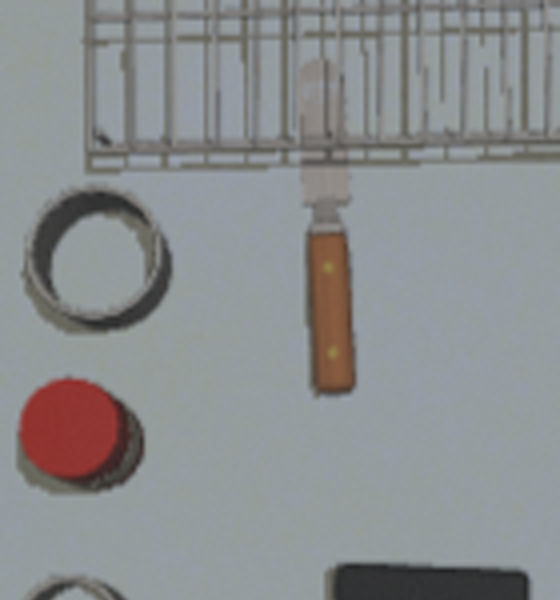

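The enlarged crop confirms the target: its handle runs from crop (330,232) to (333,392), and its pale blade goes under the rack's front bar, with the tip near (317,60). Next I'll refine the poses by colour and outline.

```bash
python3 - <<'E'
from h import *
from scipy.optimize import least_squares
im={c:ctrl.read_camera(c) for c in ("top","scene")}
M={c:ctrl.camera_model(c) for c in im}
# trays via colour, fit 284x184 rect at z=.02 in top
hsv=cv2.cvtColor(im["top"],cv2.COLOR_RGB2HSV)
for n,lo,hi in(("cake",(50,120,40),(75,255,255)),("scone",(105,150,40),(125,255,255))):
    mk=cv2.inRange(hsv,lo,hi); k,l,s,_=cv2.connectedComponentsWithStats(mk); i=1+np.argmax(s[1:,4])
    pts=np.argwhere(l==i)[:,::-1]
    hull=cv2.convexHull(pts.astype(np.int32))
    W=np.array([at(M["top"],p,.02)[:2] for p in hull[:,0].astype(float)],np.float32)
    print(n,cv2.minAreaRect(W), s[i])
    hs=cv2.cvtColor(im["scene"],cv2.COLOR_RGB2HSV); mk=cv2.inRange(hs,lo,hi); k,l,s,_=cv2.connectedComponentsWithStats(mk); i=1+np.argmax(s[1:,4])
    hull=cv2.convexHull(np.argwhere(l==i)[:,::-1].astype(np.int32))
    W=np.array([at(M["scene"],p,.02)[:2] for p in hull[:,0].astype(float)],np.float32)
    print(" scene",cv2.minAreaRect(W))
# cylinders: fit silhouettes from both masks
def sil(m,x,y,h,r):
    a=np.linspace(0,2*np.pi,60); P=np.r_[[[x+r*np.cos(t),y+r*np.sin(t),z] for z in(0,h) for t in a]]
    hu=cv2.convexHull(proj(m,P).astype(np.float32))
    return hu[:,0]
def bbox(p): return np.r_[p.min(0),p.max(0)]
for n,h,r,g in(("small_cutter_mid",.04,.03,(.433,.2)),("large_cutter_mid",.04,.039,(.65,.19)),("dredger_mid",.085,.03,(.54,-.196)),("jam_mid",.074,.028,(.55,.187)),("marmalade_mid",.074,.028,(.433,-.184))):
    for c in im:
        ctrl.read_camera(c); rs=ctrl.masks_of(c,n)
        best=None
        for q in rs:
            w=at(M[c],q['at'],h/2)[:2]
            if np.hypot(*(w-g))<.05 and(best is None or q['score']>best['score']): best=q
        if best is None: print(n,c,"none"); continue
        pts=np.argwhere(best['mask'])[:,::-1].astype(float)
        b=bbox(pts)+[-.0,-.0,1,1]-.5*0
        f=lambda v:bbox(sil(M[c],v[0],v[1],h,r))-b
        s=least_squares(f,g); print(n,c,round(best['score'],2),np.round(s.x,4),np.round(s.fun,1))
E
```

```text
cake ((0.5144358277320862, 0.36726003885269165), (0.28139492869377136, 0.1829703450202942), 0.7830440998077393) [ 124  145   80  123 9198]
 scene ((0.5196626782417297, 0.36737126111984253), (0.28634101152420044, 0.18258896470069885), 0.9043248891830444)
scone ((0.517105221748352, -0.35448789596557617), (0.2807072401046753, 0.1822243630886078), 1.111726999282837) [ 437  137   92  127 9638]
 scene ((0.5232014656066895, -0.3524247109889984), (0.2839535176753998, 0.18210692703723907), 1.2408108711242676)
small_cutter_mid top 0.64 [0.4356 0.1925] [-1.  -1.1  0.6  2.2]
small_cutter_mid scene 0.63 [0.433 0.2  ] [ 2.5 -1.6  3.1 -0.8]
large_cutter_mid top 0.67 [0.6507 0.19  ] [-4.3 -0.1 -4.1 -0.1]
large_cutter_mid scene 0.77 [0.6525 0.1811] [ 1.1 -0.6  0.3 -0.2]
dredger_mid top 0.64 [ 0.5414 -0.1921] [-0.2 -0.9  1.   1.4]
dredger_mid scene 0.98 [ 0.54  -0.187] [ 1.7 -2.6  1.8 -1. ]
jam_mid top 0.93 [0.5456 0.1837] [-0.7 -0.8  0.7  0.3]
jam_mid scene none
marmalade_mid top 0.97 [ 0.4321 -0.184 ] [-1.1 -0.5  0.1  0.5]
marmalade_mid scene 0.91 [ 0.433 -0.184] [ 0.1 -1.4  0.8  0. ]
```

```bash
python3 - <<'E'
import cv2
t=cv2.imread("pics/top0.png")
cv2.imwrite("pics/c2.png",cv2.resize(t[215:270,290:365],None,fx=8,fy=8,interpolation=2))
E
```

```text
(no output)
```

View pics/c2.png

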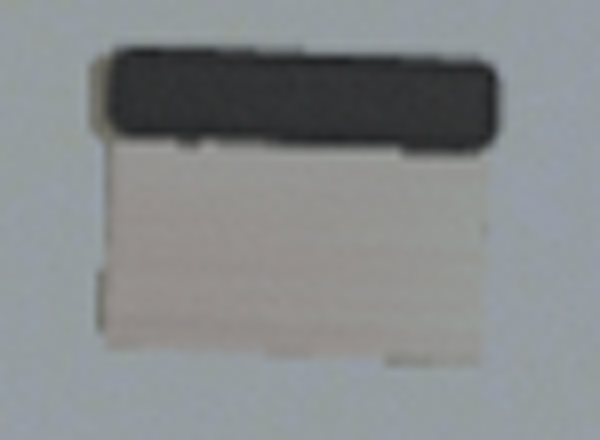

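The crop shows the scraper handle centred near top pixel (328.1, 227.2), tilted about 2° with the blade pointing down (towards the robot). Now I'll work out the pose numbers.

```bash
python3 - <<'E'
from h import *
m=ctrl.camera_model("top")
f=lambda x,y,z:at(m,(x,y),z)
c=lambda x,y,z,s,ox,oy:np.round(f(ox+x/s-.5+.5/s,oy+y/s-.5+.5/s,z),4)
print("scraper",c(112,47,.028,8,290,215),c(497,62,.028,8,290,215),c(112,132,.028,8,290,215),c(497,150,.028,8,290,215))
print("knife",c(328,233,.02,4,220,80),c(333.5,392,.02,4,220,80),"tip",c(317,60,.003,4,220,80))
print("bar",c(90,155,.0,4,220,80),c(320,147,.006,4,220,80), c(320,160,.035,4,220,80))
print("jam lid",c(69,428,.074,4,220,80),"large",c(97,253,.04,4,220,80))
print("tool",R.from_quat(ctrl.observe()['orientation']).as_matrix().round(3))
E
```

```text
scraper [0.4741 0.0442 0.028 ] [ 0.4684 -0.0634  0.028 ] [0.4503 0.0444 0.028 ] [ 0.4439 -0.0628  0.028 ]
knife [0.6662 0.0475 0.02  ] [0.5727 0.0451 0.02  ] tip [0.7777 0.0544 0.003 ]
bar [0.7232 0.1921 0.    ] [0.7227 0.0528 0.006 ] [0.705  0.0507 0.035 ]
jam lid [0.5465 0.1843 0.074 ] large [0.6519 0.178  0.04  ]
tool [[-0.923  0.384  0.   ]
 [ 0.384  0.923  0.   ]
 [-0.     0.    -1.   ]]
```

```bash
cat >> h.py <<'E'
def plan(pos,az,name=""):
    """deltas for TCP at pos, tool down, tool-y azimuth az deg (or +180, nearest)"""
    s=ctrl.observe(); R0=R.from_quat(s['orientation'])
    best=None
    for k in (0,180):
        a=np.radians(az+k); y=np.array([np.cos(a),np.sin(a),0]); z=np.array([0,0,-1.]); x=np.cross(y,z)
        rv=np.degrees((R0.inv()*R.from_matrix(np.c_[x,y,z])).as_rotvec())
        if best is None or np.linalg.norm(rv)<np.linalg.norm(best): best=rv
    d=R0.inv().apply(np.array(pos)-s['tool_pos'])
    print(name,"dpos",d.round(4),"ang",best.round(1))
def st():
    s=ctrl.observe(); y=R.from_quat(s['orientation']).as_matrix()
    print("t",round(s['clock'],2),"tcp",s['tool_pos'].round(4),"az y",np.degrees(np.arctan2(y[1,1],y[0,1])).round(1),"z",y[:,2].round(3),"F",s['wrist_force'].round(1),"open",round(s['opening'],4),"j",s['joint_pos'].round(2))
E
python3 -c "
from h import *
st();plan((.459,-.009,.17),-3)"
```

```text
t 2.35 tcp [0.2494 0.6003 0.2314] az y 67.4 z [ 0.  0. -1.] F [ 0.2  0.4 -0.6] open 0.0851 j [-1.16  0.32 -0.07  1.45  0.02  1.37 -0.06]
 dpos [-0.4273 -0.4822  0.0613] ang [ 0.  -0.  70.4]
```

>>> carry_out(
  grip=[0.3,0.3,0.3,0.3,0.3,0.3,0.3,0.3,0.3,0.3,0.3,0.3],
  delta_pos=[
    [-0.04,-0.045,0],
    [-0.08,-0.09,0],
    [-0.12,-0.136,0.01],
    [-0.16,-0.181,0.01],
    [-0.2,-0.226,0.02],
    [-0.24,-0.271,0.02],
    [-0.28,-0.316,0.03],
    [-0.32,-0.361,0.04],
    [-0.36,-0.407,0.05],
    [-0.4,-0.45,0.06],
    [-0.4273,-0.482,0.061],
    [-0.4273,-0.482,0.061],
  ],
  angular=[
    [0,0,7],
    [0,0,14],
    [0,0,21],
    [0,0,28],
    [0,0,35],
    [0,0,42],
    [0,0,49],
    [0,0,56],
    [0,0,63],
    [0,0,70],
    [0,0,70.4],
    [0,0,70.4],
  ],
  force=40,
)

```text
clock: 3.85
tool_pos: [0.4597, -0.0125, 0.1706]
orientation: [0.728, 0.686, 0.0, 0.0]
wrist_force: [0.8, 0.6, -0.2]
opening: 0.0604
```

```bash
python3 -c "
from h import *
st();m=ctrl.camera_model('wrist');cv2.imwrite('pics/w1.png',ctrl.read_camera('wrist')[:,:,::-1])
for k,P in dict(center=(.459,-.009,.028),tcp=(*ctrl.observe()['tool_pos'][:2],.028)).items(): print(k,proj(m,P))
rs=ctrl.masks_of('wrist','scraper_handle')
for r in rs: print(r['score'],r['at'],at(m,r['at'],.014))
plan((.459,-.009,.006),-3)"
```

```text
t 3.85 tcp [ 0.4597 -0.0125  0.1706] az y -3.4 z [ 0.001 -0.001 -1.   ] F [ 0.8  0.6 -0.2] open 0.0604 j [-0.57 -0.07  0.53  2.    0.04  1.2  -0.12]
center [[315.18422549 180.47171892]]
tcp [[315.53266718 181.58944475]]
0.79 [284.3, 169.4] [ 0.43173352 -0.00047789  0.014     ]
 dpos [-6.000e-04 -1.000e-04  1.644e-01] ang [ 0. -0.  0.]
```

View pics/w1.png

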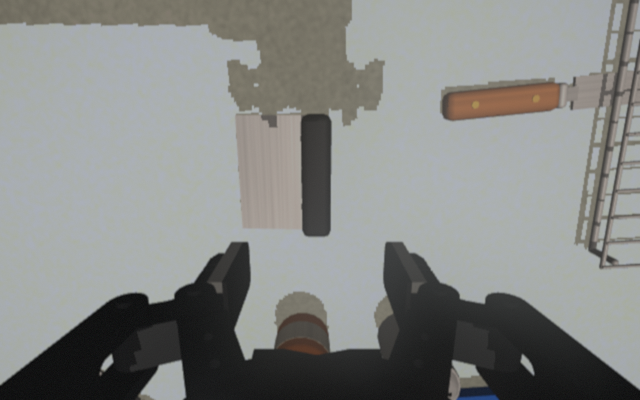

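The wrist view shows the black handle across columns 302–331 and rows 114–236, centred on the predicted spot to within about 2 mm. The blade is to the left. I'll descend with the tips staying above the blade root.

>>> carry_out(
  grip=[0.3,0.3,0.3,0.3,0.3,0.3,1,1,1,1,1,1],
  delta_pos=[
    [0.001,0,0.05],
    [0.001,0,0.1],
    [0.001,0,0.14],
    [0.001,0,0.157],
    [0.001,0,0.157],
    [0.001,0,0.157],
    [0.001,0,0.157],
    [0.001,0,0.157],
    [0.001,0,0.157],
    [0.001,0,0.157],
    [0.001,0,0.157],
    [0.001,0,0.157],
  ],
  angular=[
    [0,0,0],
    [0,0,0],
    [0,0,0],
    [0,0,0],
    [0,0,0],
    [0,0,0],
    [0,0,0],
    [0,0,0],
    [0,0,0],
    [0,0,0],
    [0,0,0],
    [0,0,0],
  ],
  force=60,
)

```text
clock: 5.45
tool_pos: [0.46, -0.0072, 0.0145]
orientation: [0.725, 0.688, 0.001, 0.0]
wrist_force: [-0.8, -0.2, 5.7]
opening: 0.0241
```

```bash
python3 -c "
from h import *
st()
b=np.array([.518,-.354]);a=np.radians(1.1);Rm=np.array([[np.cos(a),-np.sin(a)],[np.sin(a),np.cos(a)]])
p=b+Rm@[.075,0];print(p)
z=ctrl.observe()['tool_pos'][2]
plan((*ctrl.observe()['tool_pos'][:2],.12),1.1,'up')
plan((*p,.12),1.1,'over');plan((*p,z+.0045),1.1,'down')"
```

```text
t 5.45 tcp [ 0.46   -0.0072  0.0145] az y -3.0 z [ 0.002  0.002 -1.   ] F [-0.8 -0.2  5.7] open 0.0241 j [-0.55  0.16  0.54  2.15 -0.11  0.85  0.01]
[ 0.59298618 -0.35256019]
up dpos [ 0.0002  0.0002 -0.1055] ang [ 0.1 -0.1 -4.1]
over dpos [-0.3378  0.151  -0.1058] ang [ 0.1 -0.1 -4.1]
down dpos [-0.338   0.1509 -0.0048] ang [ 0.1 -0.1 -4.1]
```

>>> carry_out(
  grip=[1,1,1,1,1,1,1,1,1,1,1,1],
  delta_pos=[
    [0,0,-0.03],
    [0,0,-0.07],
    [0,0,-0.11],
    [-0.02,0.009,-0.13],
    [-0.06,0.027,-0.13],
    [-0.11,0.049,-0.13],
    [-0.16,0.072,-0.13],
    [-0.21,0.094,-0.13],
    [-0.26,0.116,-0.13],
    [-0.31,0.139,-0.13],
    [-0.338,0.151,-0.13],
    [-0.338,0.151,-0.13],
  ],
  angular=[
    [0,0,0],
    [0,0,0],
    [0,0,0],
    [0,0,-1],
    [0,0,-2],
    [0,0,-3],
    [0,0,-4.1],
    [0,0,-4.1],
    [0,0,-4.1],
    [0,0,-4.1],
    [0,0,-4.1],
    [0,0,-4.1],
  ],
)

```text
clock: 6.95
tool_pos: [0.5918, -0.356, 0.1434]
orientation: [0.702, 0.712, -0.0, 0.0]
wrist_force: [-0.5, 0.0, -0.8]
opening: 0.0245
```

```bash
python3 -c "
from h import *
st();cv2.imwrite('pics/s2.png',ctrl.read_camera('scene')[:,:,::-1]);cv2.imwrite('pics/w2.png',ctrl.read_camera('wrist')[:,:,::-1])
st();plan((.593,-.3526,.019),1.1,'down')"
```

```text
t 6.95 tcp [ 0.5918 -0.356   0.1434] az y 0.9 z [-0. -0. -1.] F [-0.5  0.  -0.8] open 0.0245 j [-0.02  0.54  0.73  1.47 -0.37  1.27  0.77]
t 7.05 tcp [ 0.5925 -0.3523  0.1436] az y 1.1 z [ 0.001  0.003 -1.   ] F [-0.2  0.7 -1.9] open 0.0243 j [-0.02  0.54  0.73  1.47 -0.37  1.27  0.77]
down dpos [-0.0007  0.0004  0.1246] ang [ 0.  -0.2 -0. ]
```

View pics/s2.png

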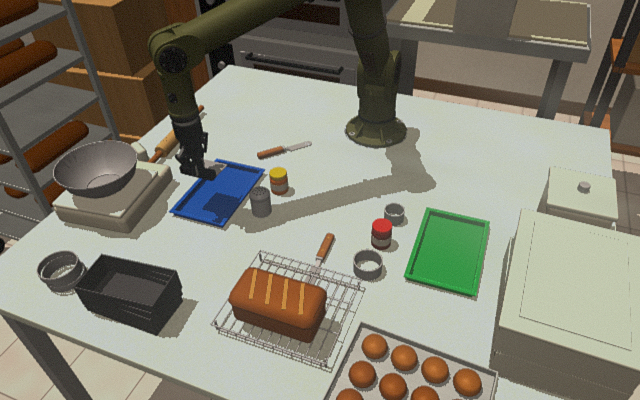

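View pics/w2.png

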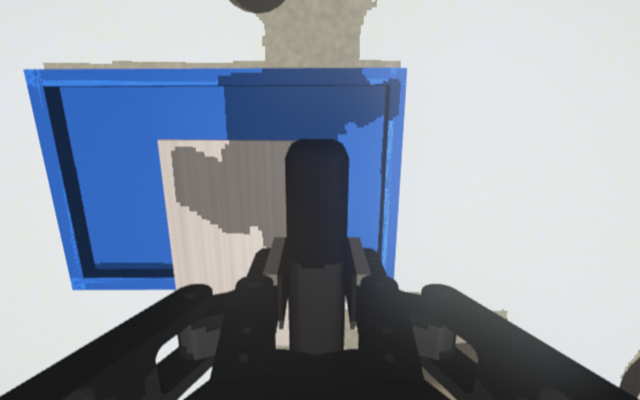

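The scraper is held level over the blue tray: handle near wrist pixel (318,240), blade to the left, within the walls. I'll lower it and release.

>>> carry_out(
  grip=[1,1,1,1,1,1,1,0.5,0.5,0.5,0.5,0.5],
  delta_pos=[
    [0,0,0.04],
    [0,0,0.08],
    [0,0,0.11],
    [0,0,0.12],
    [0,0,0.126],
    [0,0,0.126],
    [0,0,0.126],
    [0,0,0.126],
    [0,0,0.126],
    [0,0,0.08],
    [0,0,0.02],
    [0,0,-0.03],
  ],
  angular=[
    [0,0,0],
    [0,0,0],
    [0,0,0],
    [0,0,0],
    [0,0,0],
    [0,0,0],
    [0,0,0],
    [0,0,0],
    [0,0,0],
    [0,0,0],
    [0,0,0],
    [0,0,0],
  ],
)

```text
clock: 8.55
tool_pos: [0.5926, -0.3528, 0.1762]
orientation: [0.701, 0.714, 0.001, 0.0]
wrist_force: [0.6, -0.1, 0.8]
opening: 0.0425
```

```bash
python3 -c "
from h import *
st();cv2.imwrite('pics/w3.png',ctrl.read_camera('wrist')[:,:,::-1])
st();plan((.434,.1925,.17),90,'cutter')"
```

```text
t 8.55 tcp [ 0.5926 -0.3528  0.1762] az y 1.1 z [ 0.002  0.002 -1.   ] F [ 0.6 -0.1  0.8] open 0.0425 j [-0.03  0.51  0.75  1.44 -0.35  1.33  0.76]
t 8.6 tcp [ 0.5953 -0.3551  0.184 ] az y 1.1 z [ 0.012 -0.003 -1.   ] F [ 2.7 -1.9  5. ] open 0.0428 j [-0.03  0.51  0.75  1.43 -0.35  1.33  0.76]
cutter dpos [ 0.5506 -0.1513  0.0105] ang [  0.4   0.7 -88.9]
```

View pics/w3.png

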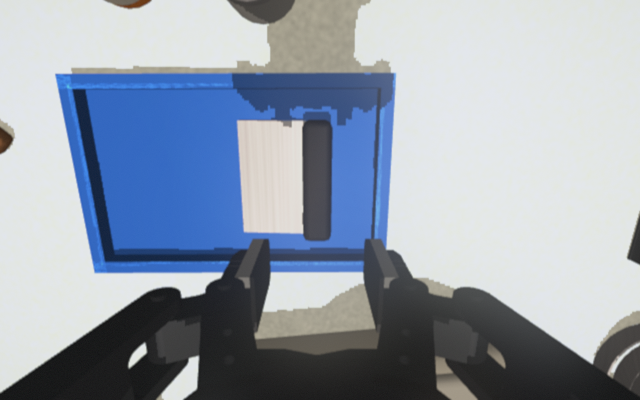

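The scraper lies flat in the right half of the blue tray, handle at about (317,180). Next is the dredger, with jaws along x. I'll hover over it and look.

```bash
python3 -c "
from h import *
st();plan((.541,-.19,.185),0,'dredger')"
```

```text
t 8.6 tcp [ 0.5953 -0.3551  0.184 ] az y 1.1 z [ 0.012 -0.003 -1.   ] F [ 2.7 -1.9  5. ] open 0.0428 j [-0.03  0.51  0.75  1.43 -0.35  1.33  0.76]
dredger dpos [ 0.1661 -0.0512 -0.0021] ang [0.7 0.2 1.1]
```

>>> carry_out(
  grip=[0,0,0,0,0,0],
  delta_pos=[
    [0.04,-0.012,-0.003],
    [0.085,-0.026,-0.003],
    [0.13,-0.04,-0.003],
    [0.166,-0.051,-0.002],
    [0.166,-0.051,-0.002],
    [0.166,-0.051,-0.002],
  ],
  angular=[
    [0.7,0.2,1.1],
    [0.7,0.2,1.1],
    [0.7,0.2,1.1],
    [0.7,0.2,1.1],
    [0.7,0.2,1.1],
    [0.7,0.2,1.1],
  ],
)

```text
clock: 9.35
tool_pos: [0.5414, -0.1909, 0.1853]
orientation: [0.707, 0.707, 0.0, 0.0]
wrist_force: [1.1, -1.3, -0.6]
opening: 0.0856
```

```bash
python3 -c "
from h import *
st();m=ctrl.camera_model('wrist');I=ctrl.read_camera('wrist');cv2.imwrite('pics/w4.png',I[:,:,::-1])
for r in ctrl.masks_of('wrist','dredger_mid'):
  p=np.argwhere(r['mask'])[:,::-1]; print(r['score'],r['at'],p.min(0),p.max(0))
for z in(0,.074,.085): print(z,proj(m,[(.541,-.19,z),(.571,-.19,z),(.511,-.19,z)]).round(0).tolist())
st()"
```

```text
t 9.35 tcp [ 0.5414 -0.1909  0.1853] az y -0.1 z [ 0. -0. -1.] F [ 1.1 -1.3 -0.6] open 0.0856 j [-0.38  0.23  0.77  1.73 -0.17  1.25  0.43]
0.81 [320.9, 189.6] [282 146] [359 230]
0 [[316.0, 173.0], [346.0, 173.0], [285.0, 173.0]]
0.074 [[316.0, 193.0], [354.0, 193.0], [277.0, 193.0]]
0.085 [[316.0, 197.0], [356.0, 197.0], [275.0, 197.0]]
t 9.45 tcp [ 0.5413 -0.1918  0.1851] az y -0.2 z [-0.    -0.001 -1.   ] F [-0.4 -0.7 -0.7] open 0.0856 j [-0.38  0.23  0.77  1.73 -0.17  1.25  0.43]
```

View pics/w4.png

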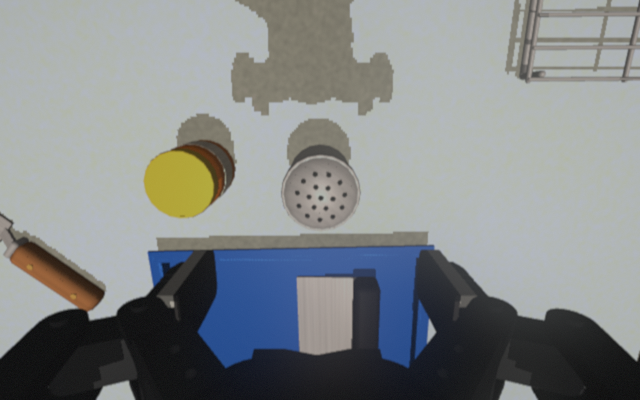

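The wrist view shows the dredger dome centred at (320,190), which is +3.5 mm in x and +2 mm in y from my prediction. The marmalade is clear at (180,184). I'll descend and grip.

>>> carry_out(
  grip=[0,0,0,0,0,0,1,1,1,1,1,1],
  delta_pos=[
    [0.004,0.003,0.02],
    [0.004,0.003,0.06],
    [0.004,0.003,0.11],
    [0.004,0.003,0.15],
    [0.004,0.003,0.163],
    [0.004,0.003,0.163],
    [0.004,0.003,0.163],
    [0.004,0.003,0.163],
    [0.004,0.003,0.163],
    [0.004,0.003,0.163],
    [0.004,0.003,0.163],
    [0.004,0.003,0.163],
  ],
  angular=[
    [0,0,0],
    [0,0,0],
    [0,0,0],
    [0,0,0],
    [0,0,0],
    [0,0,0],
    [0,0,0],
    [0,0,0],
    [0,0,0],
    [0,0,0],
    [0,0,0],
    [0,0,0],
  ],
  force=50,
)

```text
clock: 10.95
tool_pos: [0.5456, -0.1885, 0.0242]
orientation: [0.708, 0.706, 0.001, 0.001]
wrist_force: [-1.1, 0.0, 6.4]
opening: 0.0603
```

```bash
python3 -c "
from h import *
st()
b=np.array([.519,-.354]);a=np.radians(1.1);Rm=np.array([[np.cos(a),-np.sin(a)],[np.sin(a),np.cos(a)]])
for q in([-.07,.04],[-.07,-.042]): print(b+Rm@q)
p=b+Rm@[-.07,-.042]
z=ctrl.observe()['tool_pos'][2]
plan((*p,z+.13),0,'over');plan((*p,z+.003),0,'down')"
```

```text
t 10.95 tcp [ 0.5456 -0.1885  0.0242] az y -0.2 z [ 0.003 -0.001 -1.   ] F [-1.1  0.   6.4] open 0.0603 j [-0.3   0.43  0.7   1.87 -0.33  0.96  0.55]
[ 0.448245   -0.31535119]
[ 0.44981919 -0.39733608]
over dpos [-0.2092 -0.0948 -0.1301] ang [ 0.2  0.1 -0.2]
down dpos [-0.2091 -0.0952 -0.0031] ang [ 0.2  0.1 -0.2]
```

>>> carry_out(
  grip=[1,1,1,1,1,1,1,1,1,1,1,1],
  delta_pos=[
    [0,0,-0.02],
    [0,0,-0.05],
    [-0.01,-0.004,-0.08],
    [-0.05,-0.02,-0.08],
    [-0.09,-0.04,-0.08],
    [-0.13,-0.06,-0.08],
    [-0.17,-0.08,-0.08],
    [-0.209,-0.095,-0.08],
    [-0.209,-0.095,-0.08],
    [-0.209,-0.095,-0.06],
    [-0.209,-0.095,-0.03],
    [-0.209,-0.095,-0.02],
  ],
  angular=[
    [0,0,0],
    [0,0,0],
    [0,0,0],
    [0,0,0],
    [0,0,0],
    [0,0,0],
    [0,0,0],
    [0,0,0],
    [0.2,0.1,0],
    [0.2,0.1,0],
    [0.2,0.1,0],
    [0.2,0.1,0],
  ],
)

```text
clock: 12.45
tool_pos: [0.4498, -0.394, 0.0414]
orientation: [0.707, 0.707, 0.0, -0.003]
wrist_force: [-0.5, 0.8, -1.6]
opening: 0.0602
```

```bash
python3 -c "
from h import *
st();I=ctrl.read_camera('scene');cv2.imwrite('pics/s5.png',cv2.resize(I[80:260,120:340],None,fx=3,fy=3)[:,:,::-1])
st();plan((.450,-.3973,.0272),0)"
```

```text
t 12.45 tcp [ 0.4498 -0.394   0.0414] az y -0.0 z [-0.003  0.004 -1.   ] F [-0.5  0.8 -1.6] open 0.0602 j [ 0.05  0.47  0.77  1.8  -0.38  1.03  0.97]
t 12.5 tcp [ 0.4495 -0.3944  0.0411] az y -0.0 z [-0.004  0.004 -1.   ] F [ 0.5  0.1 -2.1] open 0.0601 j [ 0.05  0.47  0.77  1.8  -0.38  1.03  0.97]
 dpos [-0.003   0.0006  0.0139] ang [-0.2 -0.2 -0. ]
```

View pics/s5.png

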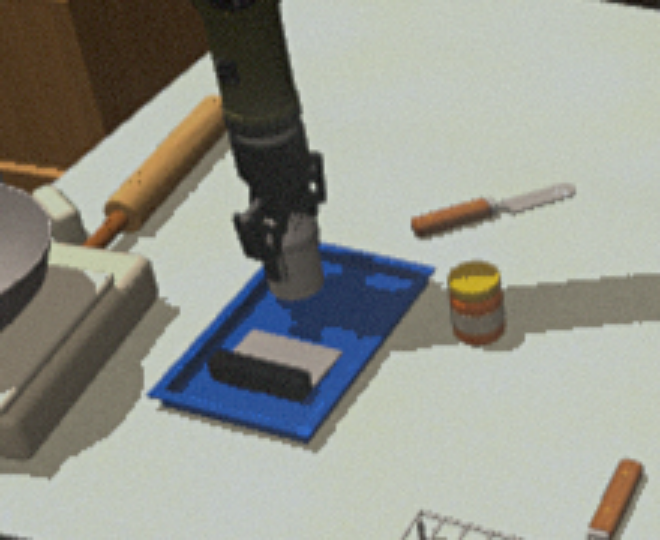

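The dredger hangs upright over the back corner of the blue tray, around crop (298,270). I'll set it down and release.

>>> carry_out(
  grip=[1,1,1,1,1,0.1,0.1,0.1,0.1,0.1,0.1,0.1],
  delta_pos=[
    [-0.002,0,0.008],
    [-0.002,0,0.012],
    [-0.002,0,0.0145],
    [-0.002,0,0.0145],
    [-0.002,0,0.0145],
    [-0.002,0,0.0145],
    [-0.002,0,0.0145],
    [-0.002,0,0],
    [-0.002,0,-0.04],
    [-0.002,0,-0.09],
    [-0.002,0,-0.14],
    [-0.002,0,-0.15],
  ],
  angular=[
    [-0.2,-0.2,0],
    [-0.2,-0.2,0],
    [-0.2,-0.2,0],
    [-0.2,-0.2,0],
    [-0.2,-0.2,0],
    [-0.2,-0.2,0],
    [-0.2,-0.2,0],
    [-0.2,-0.2,0],
    [-0.2,-0.2,0],
    [-0.2,-0.2,0],
    [-0.2,-0.2,0],
    [-0.2,-0.2,0],
  ],
)

```text
clock: 14.0
tool_pos: [0.4514, -0.399, 0.196]
orientation: [0.708, 0.707, 0.001, 0.003]
wrist_force: [0.2, -0.6, -0.1]
opening: 0.0771
```

```bash
python3 -c "
from h import *
st();I=ctrl.read_camera('wrist');cv2.imwrite('pics/w6.png',I[:,:,::-1])
st();plan((.434,.192,.185),0)"
```

```text
t 14.0 tcp [ 0.4514 -0.399   0.196 ] az y -0.1 z [ 0.006 -0.004 -1.   ] F [ 0.2 -0.6 -0.1] open 0.0771 j [-0.03  0.31  0.86  1.66 -0.24  1.28  0.88]
t 14.05 tcp [ 0.4512 -0.3985  0.1952] az y -0.1 z [ 0.005 -0.003 -1.   ] F [-0.1 -0.1  0.4] open 0.0769 j [-0.03  0.31  0.86  1.66 -0.24  1.28  0.88]
 dpos [ 0.5905 -0.0178  0.0086] ang [ 0.3  0.2 -0.1]
```

View pics/w6.png

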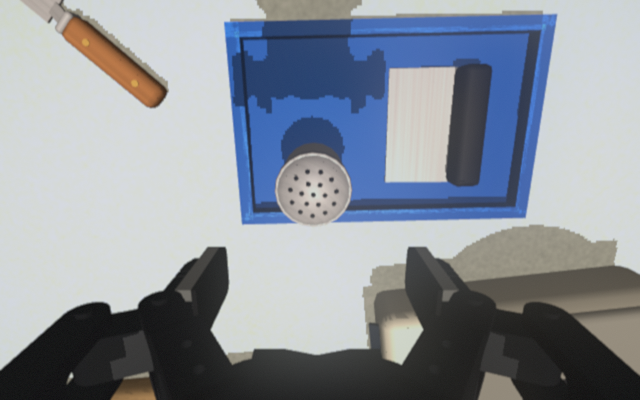

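The dredger stands on the tray floor at (314,188), clear of the scraper. Now the small cutter.

>>> carry_out(
  grip=[0,0,0,0,0,0,0,0,0,0,0,0],
  delta_pos=[
    [0.03,0.005,0],
    [0.085,0.01,0],
    [0.14,0.02,0],
    [0.195,0.02,0],
    [0.25,0.02,0],
    [0.305,0.02,0],
    [0.36,0.015,0.0],
    [0.415,0.01,0.003],
    [0.47,0,0.005],
    [0.53,-0.01,0.008],
    [0.575,-0.016,0.009],
    [0.59,-0.018,0.009],
  ],
  angular=[
    [0.3,0.2,0],
    [0.3,0.2,0],
    [0.3,0.2,0],
    [0.3,0.2,0],
    [0.3,0.2,0],
    [0.3,0.2,0],
    [0.3,0.2,0],
    [0.3,0.2,0],
    [0.3,0.2,0],
    [0.3,0.2,0],
    [0.3,0.2,0],
    [0.3,0.2,0],
  ],
)

```text
clock: 15.55
tool_pos: [0.4321, 0.1941, 0.1833]
orientation: [0.706, 0.708, -0.001, -0.001]
wrist_force: [0.8, -0.6, 0.6]
opening: 0.0853
```

```bash
python3 -c "
from h import *
st();m=ctrl.camera_model('wrist');I=ctrl.read_camera('wrist');cv2.imwrite('pics/w7.png',I[:,:,::-1])
for n in('small_cutter_mid','jam_mid'):
 for r in ctrl.masks_of('wrist',n):
  p=np.argwhere(r['mask'])[:,::-1]; c=(p.min(0)+p.max(0))/2; print(n,r['score'],r['at'],p.min(0),p.max(0),at(m,c,.04).round(4),at(m,c,.074).round(4))
st()"
```

```text
t 15.55 tcp [0.4321 0.1941 0.1833] az y 0.2 z [-0.002 -0.    -1.   ] F [ 0.8 -0.6  0.6] open 0.0853 j [-0.81 -0.03  0.32  1.95  0.01  1.23 -0.48]
jam_mid 0.94 [452.8, 194.6] [406 158] [498 238] [0.5507 0.1823 0.04  ] [0.5366 0.192  0.074 ]
t 15.7 tcp [0.4336 0.1907 0.1839] az y -0.0 z [-0.001 -0.001 -1.   ] F [-0.5 -1.2  0.3] open 0.0855 j [-0.8  -0.03  0.33  1.95  0.01  1.23 -0.48]
```

View pics/w7.png

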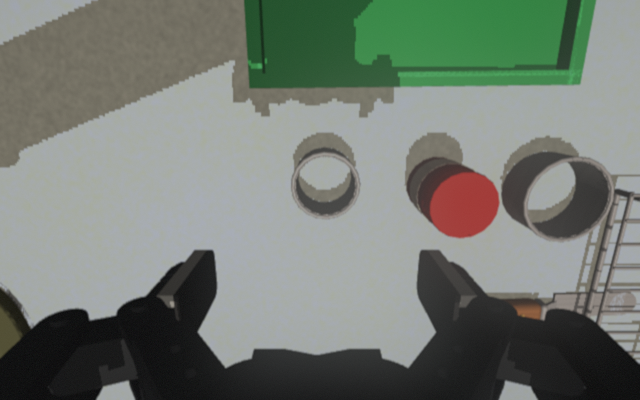

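The cutter ring's rim is centred at (326,185). The jam lid is at (464,204) and the large cutter at (568,197).

```bash
python3 -c "
from h import *
m=dict(ctrl.camera_model('wrist'));m['position']=m['position']+np.array([.4321-.4336,.1941-.1907,-.0006])
print(at(m,(326,185),.04),at(m,(464,204),.074),at(m,(568,199),.04))
p=at(m,(326,185),.04)
plan((p[0],p[1],.01),0)"
```

```text
[0.44043426 0.19330112 0.04      ] [0.546628   0.18654914 0.074     ] [0.65263587 0.18076381 0.04      ]
 dpos [0.0027 0.007  0.1739] ang [-0.1  0.  -0. ]
```

>>> carry_out(
  grip=[0,0,0,0,0,0,1,1,1,1,1,1],
  delta_pos=[
    [0.002,0.006,0.02],
    [0.002,0.006,0.06],
    [0.002,0.006,0.11],
    [0.002,0.006,0.16],
    [0.002,0.006,0.177],
    [0.002,0.006,0.177],
    [0.002,0.006,0.177],
    [0.002,0.006,0.177],
    [0.002,0.006,0.177],
    [0.002,0.006,0.177],
    [0.002,0.006,0.177],
    [0.002,0.006,0.177],
  ],
  angular=[
    [0,0,0],
    [0,0,0],
    [0,0,0],
    [0,0,0],
    [0,0,0],
    [0,0,0],
    [0,0,0],
    [0,0,0],
    [0,0,0],
    [0,0,0],
    [0,0,0],
    [0,0,0],
  ],
  force=30,
)

```text
clock: 17.2
tool_pos: [0.4411, 0.1933, 0.009]
orientation: [0.707, 0.707, 0.001, 0.0]
wrist_force: [-1.3, -0.6, 5.9]
opening: 0.0566
```

```bash
python3 -c "
from h import *
st();plan((.448,-.3155,.09),0);plan((.448,-.3155,ctrl.observe()['tool_pos'][2]+.003),0)"
```

```text
t 17.2 tcp [0.4411 0.1933 0.009 ] az y -0.0 z [ 0.002  0.001 -1.   ] F [-1.3 -0.6  5.9] open 0.0566 j [-0.78  0.21  0.33  2.1  -0.09  0.85 -0.39]
 dpos [-0.5087  0.0074 -0.0817] ang [ 0.1 -0.1 -0. ]
 dpos [-0.5088  0.0072 -0.0036] ang [ 0.1 -0.1 -0. ]
```

>>> carry_out(
  grip=[1,1,1,1,1,1,1,1,1,1,1,1],
  delta_pos=[
    [0,0,-0.03],
    [0,0,-0.08],
    [-0.01,0.003,-0.12],
    [-0.05,0.01,-0.12],
    [-0.11,0.02,-0.12],
    [-0.17,0.025,-0.12],
    [-0.23,0.025,-0.12],
    [-0.29,0.02,-0.12],
    [-0.35,0.015,-0.12],
    [-0.41,0.01,-0.12],
    [-0.47,0.008,-0.12],
    [-0.509,0.007,-0.12],
  ],
  angular=[
    [0,0,0],
    [0,0,0],
    [0,0,0],
    [0,0,0],
    [0,0,0],
    [0,0,0],
    [0,0,0],
    [0,0,0],
    [0,0,0],
    [0,0,0],
    [0,0,0],
    [0,0,0],
  ],
)

```text
clock: 18.7
tool_pos: [0.4472, -0.3191, 0.1297]
orientation: [0.708, 0.706, 0.002, 0.002]
wrist_force: [0.2, 0.4, -0.6]
opening: 0.0565
```

```bash
python3 -c "
from h import *
st();I=ctrl.read_camera('wrist');cv2.imwrite('pics/w8.png',I[:,:,::-1])
st();plan((.448,-.3155,.012),0)"
```

```text
t 18.7 tcp [ 0.4472 -0.3191  0.1297] az y -0.2 z [ 0.004 -0.    -1.   ] F [ 0.2  0.4 -0.6] open 0.0565 j [-0.18  0.23  0.85  1.86 -0.2   1.13  0.74]
t 18.75 tcp [ 0.4461 -0.3243  0.1301] az y -0.4 z [ 0.004 -0.005 -1.   ] F [-0.5 -3.5  1.4] open 0.0565 j [-0.18  0.24  0.86  1.86 -0.2   1.13  0.74]
 dpos [0.0094 0.0013 0.1181] ang [ 0.3  0.3 -0.4]
```

View pics/w8.png

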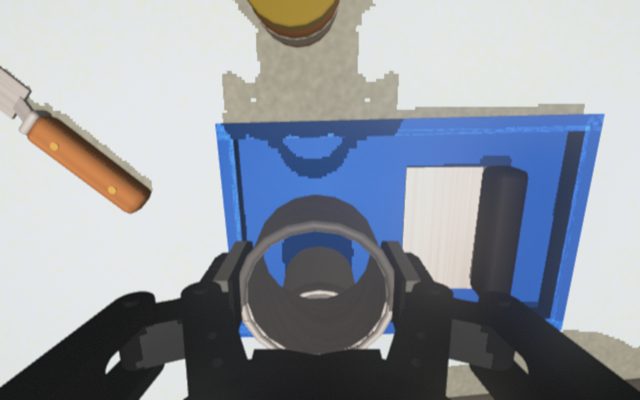

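The ring is held level over the tray, with the dredger visible beyond it. I'll settle, lower and release.

>>> carry_out(
  grip=[1,1,1,1,1,1,1,1,0.12,0.12,0.12,0.12],
  delta_pos=[
    [0.011,0.001,0.03],
    [0.011,0.001,0.06],
    [0.011,0.001,0.09],
    [0.011,0.001,0.105],
    [0.011,0.001,0.113],
    [0.011,0.001,0.1185],
    [0.011,0.001,0.1185],
    [0.011,0.001,0.1185],
    [0.011,0.001,0.1185],
    [0.011,0.001,0.1185],
    [0.011,0.001,0.09],
    [0.011,0.001,0.04],
  ],
  angular=[
    [0.3,0.3,0.4],
    [0.3,0.3,0],
    [0.3,0.3,0],
    [0.3,0.3,0],
    [0.3,0.3,0],
    [0.3,0.3,0],
    [0.3,0.3,0],
    [0.3,0.3,0],
    [0.3,0.3,0],
    [0.3,0.3,0],
    [0.3,0.3,0],
    [0.3,0.3,0],
  ],
)

```text
clock: 20.25
tool_pos: [0.446, -0.3126, 0.0895]
orientation: [0.71, 0.705, -0.001, -0.002]
wrist_force: [0.9, -0.0, 0.6]
opening: 0.0752
```

```bash
python3 -c "
from h import *
st();plan((.548,.1855,.185),0)"
```

```text
t 20.25 tcp [ 0.446  -0.3126  0.0895] az y -0.4 z [-0.005  0.001 -1.   ] F [ 0.9 -0.   0.6] open 0.0752 j [-0.17  0.29  0.84  1.9  -0.24  1.06  0.76]
 dpos [ 0.4989  0.098  -0.0954] ang [-0.3 -0.1 -0.4]
```

>>> carry_out(
  grip=[0.12,0,0,0,0,0,0,0,0,0,0,0],
  delta_pos=[
    [0,0,-0.04],
    [0.01,0,-0.09],
    [0.05,0.01,-0.095],
    [0.105,0.02,-0.095],
    [0.16,0.03,-0.095],
    [0.215,0.04,-0.095],
    [0.27,0.055,-0.095],
    [0.325,0.065,-0.095],
    [0.38,0.075,-0.095],
    [0.435,0.085,-0.095],
    [0.48,0.094,-0.095],
    [0.499,0.098,-0.095],
  ],
  angular=[
    [0,0,0],
    [0,0,0],
    [0,0,-9],
    [0,0,-18],
    [0,0,-27],
    [0,0,-36],
    [0,0,-45],
    [0,0,-54],
    [0,0,-63],
    [0,0,-72],
    [0,0,-81],
    [0,0,-90],
  ],
)

```text
clock: 21.75
tool_pos: [0.5476, 0.1894, 0.1842]
orientation: [-0.001, 1.0, 0.001, -0.003]
wrist_force: [0.6, -0.7, -0.3]
opening: 0.0851
```

```bash
python3 -c "
from h import *
st();I=ctrl.read_camera('scene');ctrl.read_camera('top');st();m=ctrl.camera_model('wrist');W=ctrl.read_camera('wrist');cv2.imwrite('pics/w9.png',W[:,:,::-1]);cv2.imwrite('pics/s9.png',I[:,:,::-1])
for r in ctrl.masks_of('wrist','jam_mid'):
  p=np.argwhere(r['mask'])[:,::-1]; print(r['score'],p.min(0),p.max(0))
print(proj(m,[(.5466,.1855,.074)]))
h=cv2.inRange(cv2.cvtColor(W,cv2.COLOR_RGB2HSV),(0,150,120),(8,255,255));k,l,s,c=cv2.connectedComponentsWithStats(h);i=1+np.argmax(s[1:,4]);print(s[i],c[i],at(m,c[i],.074));st()"
```

```text
t 21.75 tcp [0.5476 0.1894 0.1842] az y 90.1 z [-0.005  0.002 -1.   ] F [ 0.6 -0.7 -0.3] open 0.0851 j [-0.72  0.21  0.4   1.71 -0.09  1.25  1.27]
t 21.85 tcp [0.5477 0.1887 0.1841] az y 89.9 z [-0.005  0.002 -1.   ] F [-0.3  0.9  0.8] open 0.0856 j [-0.72  0.21  0.4   1.71 -0.09  1.25  1.26]
0.9 [276 147] [345 225]
[[310.88407141 192.44046432]]
[ 277  159   63   65 1925] [304.14493506 191.97974026] [0.54622204 0.18030687 0.074     ]
t 21.95 tcp [0.5479 0.1846 0.1843] az y 89.4 z [-0.005  0.    -1.   ] F [-0.2 -0.  -1. ] open 0.0857 j [-0.72  0.21  0.4   1.71 -0.09  1.25  1.26]
```

View pics/w9.png

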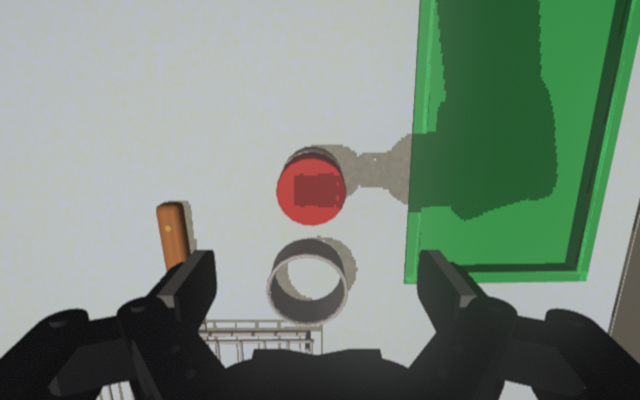

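View pics/s9.png

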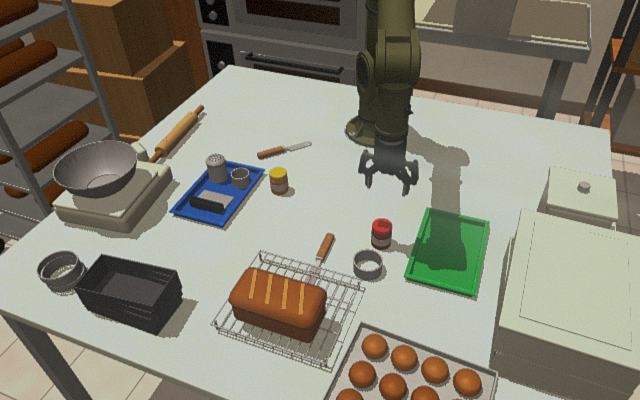

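The red lid is centred near (311,192), as predicted. The scene view shows the scraper, cutter and dredger sitting properly in the blue tray. I'll grip the jam.

```bash
python3 -c "
from h import *
plan((.5466,.185,.018),90)"
```

```text
dpos [0.0005 0.0004 0.1663] ang [ 0.  -0.3 -0.6]
```

>>> carry_out(
  grip=[0,0,0,0,0,0,1,1,1,1,1,1],
  delta_pos=[
    [0.001,0,0.02],
    [0.001,0,0.06],
    [0.001,0,0.11],
    [0.001,0,0.15],
    [0.001,0,0.166],
    [0.001,0,0.166],
    [0.001,0,0.166],
    [0.001,0,0.166],
    [0.001,0,0.166],
    [0.001,0,0.166],
    [0.001,0,0.166],
    [0.001,0,0.166],
  ],
  angular=[
    [0,-0.3,-0.6],
    [0,-0.3,-0.6],
    [0,-0.3,-0.6],
    [0,-0.3,-0.6],
    [0,-0.3,-0.6],
    [0,-0.3,-0.6],
    [0,-0.3,-0.6],
    [0,-0.3,-0.6],
    [0,-0.3,-0.6],
    [0,-0.3,-0.6],
    [0,-0.3,-0.6],
    [0,-0.3,-0.6],
  ],
  force=50,
)

```text
clock: 23.45
tool_pos: [0.5478, 0.1849, 0.0206]
orientation: [0.0, 1.0, 0.001, 0.002]
wrist_force: [-0.2, -1.5, 6.0]
opening: 0.0548
```

```bash
python3 -c "
from h import *
st();z=ctrl.observe()['tool_pos'][2];plan((.5757,.3928,z+.0035),90.0)"
```

```text
t 23.45 tcp [0.5478 0.1849 0.0206] az y 90.0 z [ 0.003  0.002 -1.   ] F [-0.2 -1.5  6. ] open 0.0548 j [-0.69  0.38  0.37  1.86 -0.17  0.93  1.33]
 dpos [-0.0279  0.2079 -0.0031] ang [ 0.1  0.2 -0. ]
```

>>> carry_out(
  grip=[1,1,1,1,1,1,1,1,1,1,1,1],
  delta_pos=[
    [0,0,-0.025],
    [0,0,-0.06],
    [-0.003,0.02,-0.07],
    [-0.008,0.06,-0.07],
    [-0.014,0.1,-0.07],
    [-0.02,0.14,-0.07],
    [-0.025,0.18,-0.07],
    [-0.028,0.208,-0.07],
    [-0.028,0.208,-0.06],
    [-0.028,0.208,-0.04],
    [-0.028,0.208,-0.02],
    [-0.028,0.208,-0.02],
  ],
  angular=[
    [0,0,0],
    [0,0,0],
    [0,0,0],
    [0,0,0],
    [0,0,0],
    [0,0,0],
    [0,0,0],
    [0,0,0],
    [0.1,0.2,0],
    [0.1,0.2,0],
    [0.1,0.2,0],
    [0.1,0.2,0],
  ],
)

```text
clock: 24.95
tool_pos: [0.574, 0.3905, 0.0375]
orientation: [0.001, 1.0, -0.002, -0.002]
wrist_force: [-0.7, -0.5, -2.6]
opening: 0.0544
```

```bash
python3 -c "
from h import *
st();I=ctrl.read_camera('scene');cv2.imwrite('pics/s10.png',cv2.resize(I[120:310,330:550],None,fx=3,fy=3)[:,:,::-1])
st();plan((.5757,.3928,.0236),90)"
```

```text
t 24.95 tcp [0.574  0.3905 0.0375] az y 89.9 z [-0.005 -0.004 -1.   ] F [-0.7 -0.5 -2.6] open 0.0544 j [-0.86  0.57  0.3   1.53 -0.18  1.07  1.06]
t 25.0 tcp [0.575  0.3914 0.0393] az y 89.9 z [-0.003 -0.002 -1.   ] F [ 0.9  0.1 -3.4] open 0.0549 j [-0.86  0.57  0.3   1.53 -0.18  1.07  1.06]
 dpos [-0.0007  0.0014  0.0157] ang [-0.1 -0.1 -0.1]
```

View pics/s10.png

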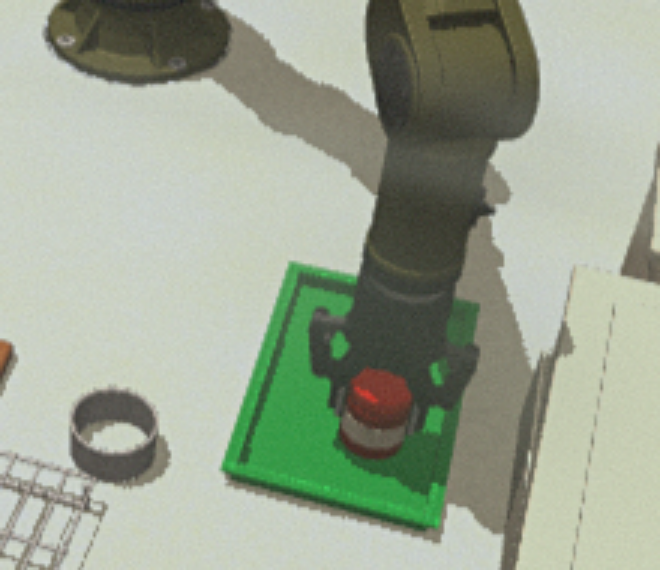

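The jam hangs upright over the green tray, around crop (377,415), inside the walls. I'll set it down and release.

>>> carry_out(
  grip=[1,1,1,1,1,0.15,0.15,0.15,0.15,0.15,0.15,0.15],
  delta_pos=[
    [-0.001,0,0.008],
    [-0.001,0,0.013],
    [-0.001,0,0.016],
    [-0.001,0,0.016],
    [-0.001,0,0.016],
    [-0.001,0,0.016],
    [-0.001,0,0.016],
    [-0.001,0,0],
    [-0.001,0,-0.04],
    [-0.001,0,-0.09],
    [-0.001,0,-0.14],
    [-0.001,0,-0.15],
  ],
  angular=[
    [0,0,0],
    [0,0,0],
    [0,0,0],
    [0,0,0],
    [0,0,0],
    [0,0,0],
    [0,0,0],
    [0,0,0],
    [0,0,0],
    [0,0,0],
    [0,0,0],
    [0,0,0],
  ],
)

```text
clock: 26.5
tool_pos: [0.5788, 0.3929, 0.196]
orientation: [0.001, 1.0, 0.002, 0.003]
wrist_force: [0.3, -0.1, 0.5]
opening: 0.0725
```

```bash
python3 -c "
from h import *
st();I=ctrl.read_camera('wrist');cv2.imwrite('pics/w11.png',I[:,:,::-1])
st();plan((.6195,.046,.16),92)"
```

```text
t 26.5 tcp [0.5788 0.3929 0.196 ] az y 89.9 z [ 0.005  0.004 -1.   ] F [ 0.3 -0.1  0.5] open 0.0725 j [-0.87  0.45  0.33  1.38 -0.14  1.33  1.03]
t 26.55 tcp [0.5782 0.3927 0.1948] az y 89.9 z [ 0.004  0.003 -1.   ] F [ 0.9 -1.1  1.3] open 0.0726 j [-0.87  0.45  0.33  1.38 -0.14  1.33  1.03]
 dpos [-0.0417 -0.3467  0.034 ] ang [ 0.1  0.2 -2.1]
```

View pics/w11.png

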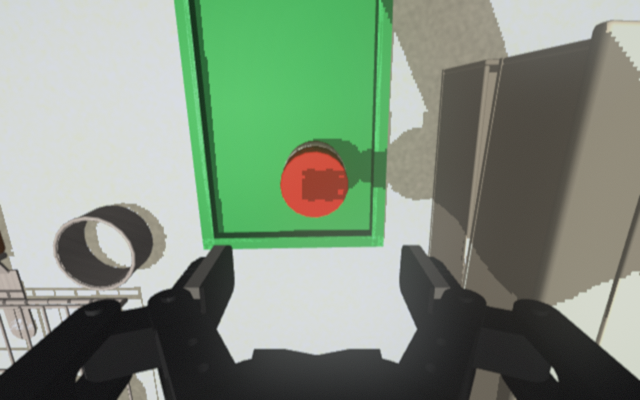

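The jam stands in the green tray, lid at (314,184). Now I'll hover over the knife handle.

>>> carry_out(
  grip=[0.2,0.2,0.2,0.2,0.2,0.2,0.2,0.2,0.2],
  delta_pos=[
    [-0.005,-0.04,0],
    [-0.01,-0.09,0],
    [-0.018,-0.15,0.01],
    [-0.025,-0.21,0.02],
    [-0.032,-0.27,0.03],
    [-0.038,-0.32,0.034],
    [-0.0417,-0.3467,0.034],
    [-0.0417,-0.3467,0.034],
    [-0.0417,-0.3467,0.034],
  ],
  angular=[
    [0,0,0],
    [0,0,-1],
    [0,0,-2],
    [0.1,0.2,-2],
    [0.1,0.2,-2],
    [0.1,0.2,-2],
    [0.1,0.2,-2],
    [0.1,0.2,-2],
    [0.1,0.2,-2],
  ],
)

```text
clock: 27.68
tool_pos: [0.6189, 0.0479, 0.1594]
orientation: [-0.017, 1.0, 0.001, -0.001]
wrist_force: [-0.3, 0.5, 1.0]
opening: 0.0682
```

```bash
cat > k.py <<'E'
from h import *
st();m=ctrl.camera_model('wrist');I=ctrl.read_camera('wrist')
J=I.copy()
hsv=cv2.cvtColor(I,cv2.COLOR_RGB2HSV);b=cv2.inRange(hsv,(5,90,60),(18,255,255));b[260:]=0
k,l,s,c=cv2.connectedComponentsWithStats(b);i=1+np.argmax(s[1:,4])
pts=np.argwhere(l==i)[:,::-1].astype(np.float32)
W=np.array([at(m,p,.02)[:2] for p in pts.astype(float)],np.float32)
r=cv2.minAreaRect(W);print("rect",r,s[i])
for P in proj(m,cv2.boxPoints(r).tolist() and [(*q,.02) for q in cv2.boxPoints(r)]): cv2.circle(J,(int(P[0]),int(P[1])),3,(255,0,255),-1)
cv2.imwrite('pics/w12.png',J[:,:,::-1]);st()
E
python3 k.py
```

```text
t 27.68 tcp [0.6189 0.0479 0.1594] az y 92.0 z [-0.001  0.002 -1.   ] F [-0.3  0.5  1. ] open 0.0682 j [-0.5   0.32  0.46  1.64 -0.15  1.22  1.6 ]
rect ((0.6193990707397461, 0.046987976878881454), (0.09057801961898804, 0.020633524283766747), 2.474046468734741) [ 301  131   26  104 2318]
t 27.73 tcp [0.619  0.0484 0.1595] az y 92.1 z [-0.001  0.002 -1.   ] F [0.1 0.5 0.3] open 0.0683 j [-0.5   0.32  0.46  1.64 -0.15  1.22  1.6 ]
```

View pics/w12.png

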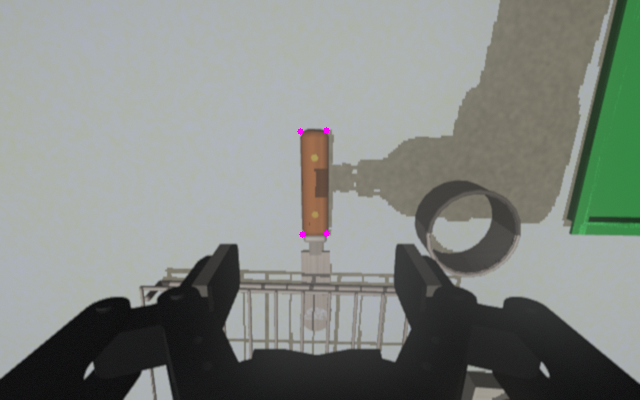

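The magenta corners fit the brown handle, columns 301–327 and rows 131–235. That puts its centre at (0.6194, 0.047) with a yaw of 2.5°. I'll grip 15 mm towards the blade.

```bash
python3 -c "
from h import *
plan((.634,.0476,.005),92.5)"
```

```text
dpos [-0.0151 -0.0017  0.1544] ang [ 0.1 -0.1 -0.4]
```

>>> carry_out(
  grip=[0.3,0.3,0.3,0.3,0.3,0.3,1,1,1,1,1,1],
  delta_pos=[
    [-0.015,-0.0017,0.02],
    [-0.015,-0.0017,0.06],
    [-0.015,-0.0017,0.1],
    [-0.015,-0.0017,0.14],
    [-0.015,-0.0017,0.1544],
    [-0.015,-0.0017,0.1544],
    [-0.015,-0.0017,0.1544],
    [-0.015,-0.0017,0.1544],
    [-0.015,-0.0017,0.1544],
    [-0.015,-0.0017,0.1544],
    [-0.015,-0.0017,0.1544],
    [-0.015,-0.0017,0.1544],
  ],
  angular=[
    [0.1,-0.1,-0.4],
    [0.1,-0.1,-0.4],
    [0.1,-0.1,-0.4],
    [0.1,-0.1,-0.4],
    [0.1,-0.1,-0.4],
    [0.1,-0.1,-0.4],
    [0.1,-0.1,-0.4],
    [0.1,-0.1,-0.4],
    [0.1,-0.1,-0.4],
    [0.1,-0.1,-0.4],
    [0.1,-0.1,-0.4],
    [0.1,-0.1,-0.4],
  ],
  force=60,
)

```text
clock: 29.22
tool_pos: [0.6354, 0.0476, 0.0072]
orientation: [-0.021, 1.0, 0.0, 0.002]
wrist_force: [-0.4, -0.5, 6.9]
opening: 0.0221
```

```bash
python3 -c "
from h import *
st();I=ctrl.read_camera('scene');cv2.imwrite('pics/s13.png',cv2.resize(I[180:370,210:420],None,fx=3,fy=3)[:,:,::-1]);I=ctrl.read_camera('wrist');cv2.imwrite('pics/w13.png',I[:,:,::-1]);st()"
```

```text
t 29.23 tcp [0.6354 0.0476 0.0072] az y 92.4 z [ 0.004  0.001 -1.   ] F [-0.4 -0.5  6.9] open 0.0221 j [-0.45  0.51  0.42  1.72 -0.25  0.96  1.68]
t 29.32 tcp [0.6354 0.0477 0.0072] az y 92.4 z [ 0.004  0.001 -1.   ] F [ 0.6 -0.4  5.5] open 0.0224 j [-0.45  0.51  0.42  1.72 -0.25  0.96  1.68]
```

View pics/s13.png

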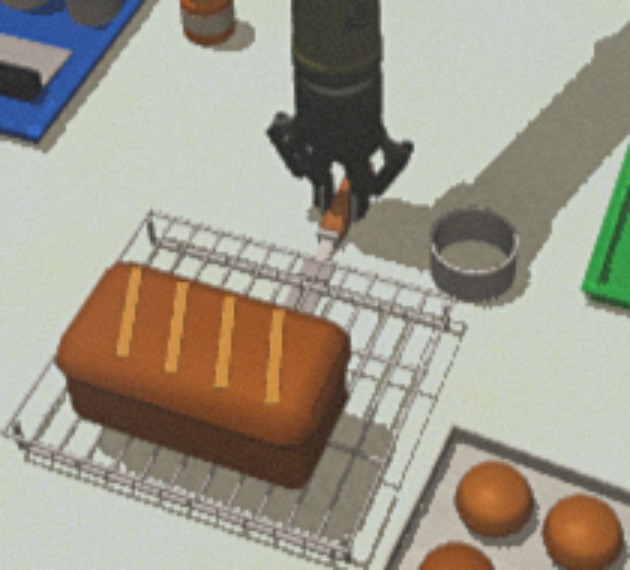

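View pics/w13.png

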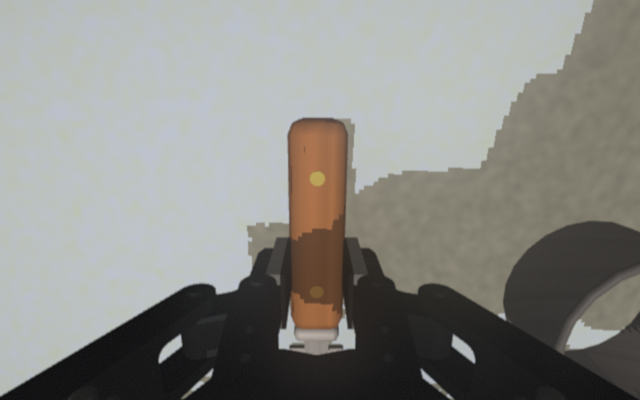

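The handle is gripped, and the scene crop shows the rack and its loaf undisturbed. I'll pull straight back along the knife's axis, level and slowly.

>>> carry_out(
  grip=[1,1,1,1,1,1,1,1,1,1,1,1],
  delta_pos=[
    [0.003,0,0],
    [0.009,0,0],
    [0.016,0,0],
    [0.024,0,0],
    [0.033,0,0],
    [0.043,0,0],
    [0.054,0,0],
    [0.066,0,-0.0003],
    [0.078,0,-0.0003],
    [0.09,0,-0.0004],
    [0.1,0,-0.0005],
    [0.105,0,-0.0005],
  ],
  angular=[
    [0,0,0],
    [0,0,0],
    [0,0,0],
    [0,0,0],
    [0,0,0],
    [0,0,0],
    [0,0,0],
    [0,0,0],
    [0,0,0],
    [0,0,0],
    [0,0,0],
    [0,0,0],
  ],
)

```text
clock: 30.82
tool_pos: [0.5295, 0.0432, 0.0071]
orientation: [-0.021, 1.0, 0.0, 0.002]
wrist_force: [0.4, 0.4, 1.1]
opening: 0.0226
```

```bash
python3 -c "
from h import *
st();I=ctrl.read_camera('scene');cv2.imwrite('pics/s14.png',cv2.resize(I[180:370,210:420],None,fx=3,fy=3)[:,:,::-1]);I=ctrl.read_camera('top');cv2.imwrite('pics/t14.png',cv2.resize(I[0:200,220:420],None,fx=3,fy=3)[:,:,::-1]);st()"
```

```text
t 30.82 tcp [0.5295 0.0432 0.0071] az y 92.4 z [ 0.003  0.001 -1.   ] F [0.4 0.4 1.1] open 0.0226 j [-0.52  0.31  0.44  1.99 -0.17  0.87  1.63]
t 30.93 tcp [0.5293 0.0432 0.0071] az y 92.4 z [ 0.002  0.001 -1.   ] F [-1.9 -0.7  2.9] open 0.0222 j [-0.52  0.32  0.44  1.99 -0.18  0.87  1.63]
```

View pics/s14.png

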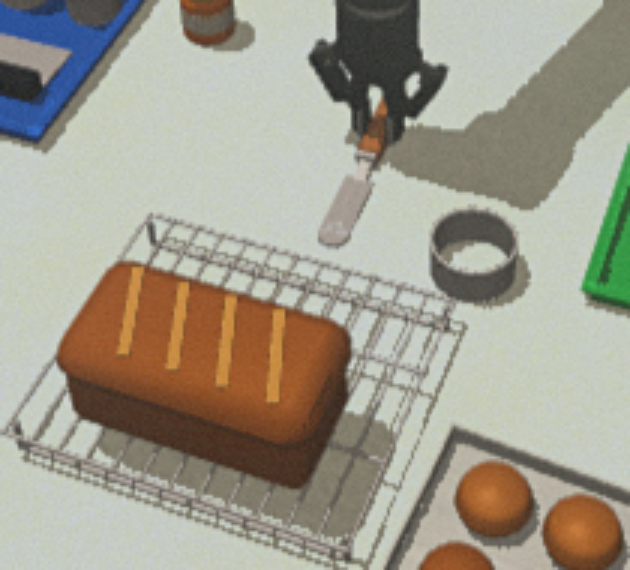

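View pics/t14.png

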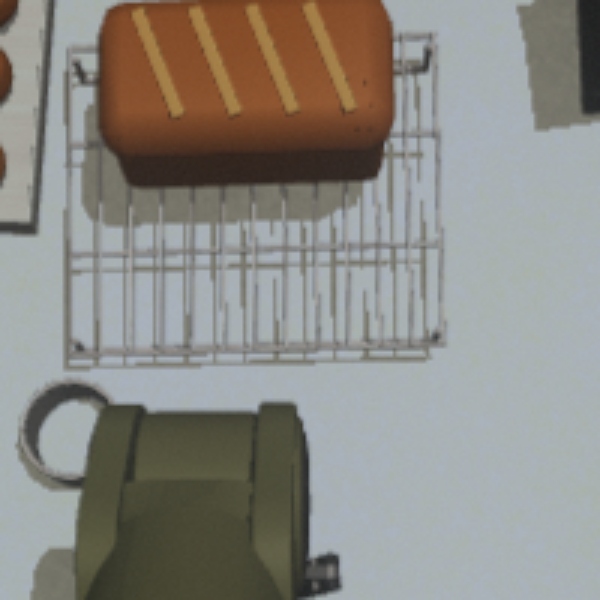

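The knife is free: its tip is at crop (335,237) in the scene view, clear of the rack. The rack and large cutter look unmoved. I'll lift it and carry it to the green tray.

```bash
python3 -c "
from h import *
plan((.4786,.3245,.1),90.8)"
```

```text
dpos [ 0.0384  0.2833 -0.0927] ang [0.1 0.1 1.6]
```

>>> carry_out(
  grip=[1,1,1,1,1,1,1,1,1,1,1,1],
  delta_pos=[
    [0,0,-0.02],
    [0,0,-0.05],
    [0,0,-0.08],
    [0.005,0.02,-0.093],
    [0.01,0.06,-0.093],
    [0.015,0.1,-0.093],
    [0.02,0.15,-0.093],
    [0.027,0.2,-0.093],
    [0.033,0.24,-0.093],
    [0.038,0.27,-0.093],
    [0.038,0.283,-0.093],
    [0.038,0.283,-0.093],
  ],
  angular=[
    [0,0,0],
    [0,0,0],
    [0,0,0],
    [0,0,0],
    [0,0,0.5],
    [0,0,1],
    [0,0,1.6],
    [0,0,1.6],
    [0,0,1.6],
    [0.1,0.1,1.6],
    [0.1,0.1,1.6],
    [0.1,0.1,1.6],
  ],
)

```text
clock: 32.42
tool_pos: [0.479, 0.3241, 0.0998]
orientation: [-0.008, 1.0, -0.001, 0.0]
wrist_force: [0.8, -0.9, -1.0]
opening: 0.0224
```

```bash
python3 -c "
from h import *
st();I=ctrl.read_camera('scene');cv2.imwrite('pics/s15.png',cv2.resize(I[100:310,330:550],None,fx=2.8,fy=2.8)[:,:,::-1]);I=ctrl.read_camera('wrist');cv2.imwrite('pics/w15.png',I[:,:,::-1]);st();plan((.4786,.3245,.0105),90.8)"
```

```text
t 32.42 tcp [0.479  0.3241 0.0998] az y 90.9 z [ 0.    -0.002 -1.   ] F [ 0.8 -0.9 -1. ] open 0.0224 j [-0.89  0.27  0.28  1.8  -0.08  1.08  1.01]
t 32.52 tcp [0.4797 0.3222 0.1   ] az y 90.7 z [ 0.    -0.002 -1.   ] F [-1.  -0.  -1.5] open 0.0227 j [-0.89  0.27  0.29  1.8  -0.08  1.08  1.01]
 dpos [0.0011 0.0025 0.0895] ang [-0.1  0.  -0.1]
```

View pics/s15.png

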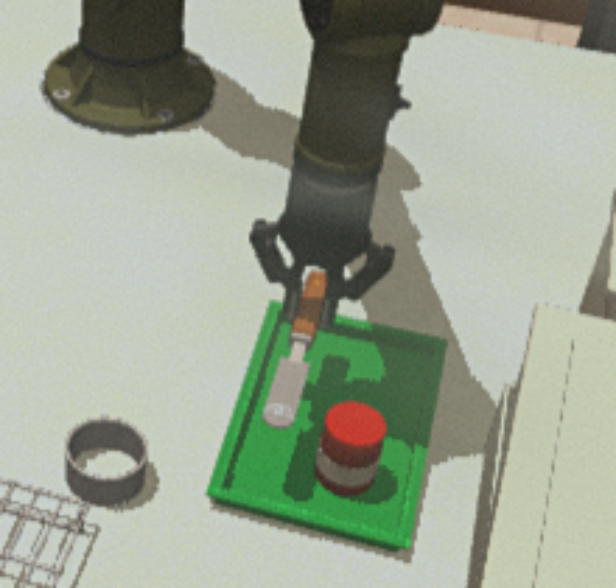

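View pics/w15.png

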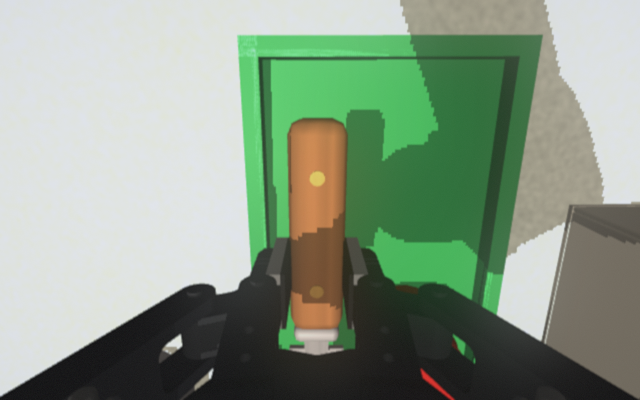

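The handle sits at the same wrist pixels as before the lift (columns 288–347), so it hasn't slipped. It's over the tray's near left half, clear of the jam. I'll lower and release.

>>> carry_out(
  grip=[1,1,1,1,1,1,1,1,1,0.6,0.6,0.6],
  delta_pos=[
    [0.001,0.0025,0.01],
    [0.001,0.0025,0.035],
    [0.001,0.0025,0.06],
    [0.001,0.0025,0.075],
    [0.001,0.0025,0.083],
    [0.001,0.0025,0.087],
    [0.001,0.0025,0.09],
    [0.001,0.0025,0.09],
    [0.001,0.0025,0.09],
    [0.001,0.0025,0.09],
    [0.001,0.0025,0.09],
    [0.001,0.0025,0.09],
  ],
  angular=[
    [0,0,0],
    [0,0,0],
    [0,0,0],
    [0,0,0],
    [0,0,0],
    [0,0,0],
    [0,0,0],
    [0,0,0],
    [0,0,0],
    [0,0,0],
    [0,0,0],
    [0,0,0],
  ],
)

```text
clock: 34.02
tool_pos: [0.4788, 0.3246, 0.0102]
orientation: [-0.006, 1.0, -0.001, 0.0]
wrist_force: [-0.4, -0.2, 1.3]
opening: 0.0342
```

```bash
python3 -c "
from h import *
st()"
```

```text
t 34.02 tcp [0.4788 0.3246 0.0102] az y 90.7 z [ 0.    -0.002 -1.   ] F [-0.4 -0.2  1.3] open 0.0342 j [-0.87  0.38  0.27  1.86 -0.12  0.91  1.04]
```

Released. I'll go up slowly at first, then move back out of the way.

>>> carry_out(
  grip=[0.6,0.6,0.6,0.6,0.6,0.6,0.6,0.6,0.6,0.6,0.6,0.6],
  delta_pos=[
    [0,0,-0.01],
    [0,0,-0.03],
    [0,0,-0.07],
    [0,0,-0.12],
    [0,0,-0.17],
    [0.0,0.02,-0.2],
    [0.02,0.05,-0.2],
    [0.04,0.09,-0.2],
    [0.07,0.13,-0.2],
    [0.1,0.17,-0.2],
    [0.1,0.17,-0.2],
    [0.1,0.17,-0.2],
  ],
  angular=[
    [0,0,0],
    [0,0,0],
    [0,0,0],
    [0,0,0],
    [0,0,0],
    [0,0,0],
    [0,0,0],
    [0,0,0],
    [0,0,0],
    [0,0,0],
    [0,0,0],
    [0,0,0],
  ],
)

```text
clock: 35.52
tool_pos: [0.3771, 0.4932, 0.2103]
orientation: [-0.006, 1.0, -0.001, 0.001]
wrist_force: [0.9, 0.1, -1.0]
opening: 0.0342
```

```bash
python3 - <<'E'
from h import *
st();S=ctrl.read_camera('scene');T=ctrl.read_camera('top');st()
cv2.imwrite('pics/s16.png',S[:,:,::-1]);cv2.imwrite('pics/t16.png',T[:,:,::-1])
t0=cv2.imread('pics/top0.png');t1=T[:,:,::-1]
for n,(x0,x1,y0,y1) in dict(rack=(240,370,10,125),marm=(392,430,218,256),large=(222,266,123,167)).items():
    a=t0[y0:y1,x0:x1];best=None
    w=np.float32(cv2.cvtColor(a,6)),np.float32(cv2.cvtColor(t1[y0:y1,x0:x1].copy(),6))
    print(n,"shift px",cv2.phaseCorrelate(*w,cv2.createHanningWindow(w[0].shape[::-1],cv2.CV_32F)))
E
```

```text
t 35.52 tcp [0.3771 0.4932 0.2103] az y 90.7 z [ 0.001 -0.002 -1.   ] F [ 0.9  0.1 -1. ] open 0.0342 j [-1.11  0.27  0.18  1.56 -0.05  1.31  0.66]
t 35.62 tcp [0.3781 0.4923 0.2102] az y 90.6 z [ 0.001 -0.002 -1.   ] F [-0.  -0.5 -0. ] open 0.0345 j [-1.11  0.27  0.18  1.56 -0.05  1.31  0.66]
rack shift px ((0.44252598734588844, 0.6435479829818647), 0.8439220702795335)
marm shift px ((0.030737915645605796, 0.01911350943165857), 0.9969941627979279)
large shift px ((0.4720701913169272, 0.44647812318934044), 0.9984659685911955)
```

View pics/s16.png

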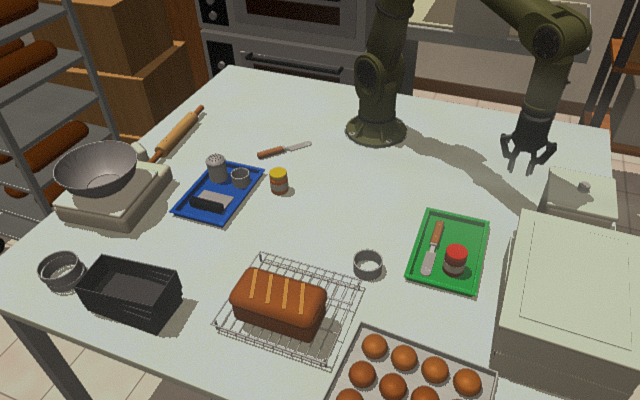

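View pics/t16.png

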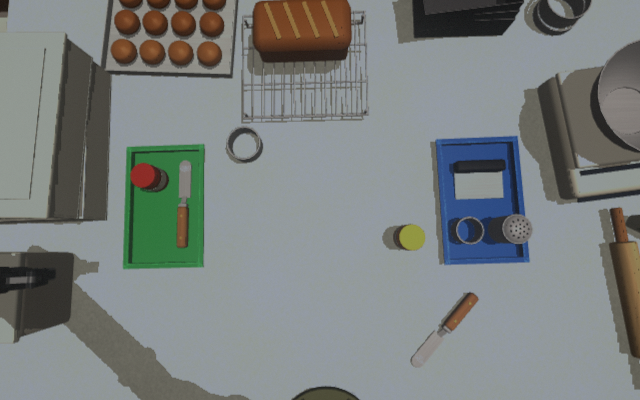

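```bash
python3 - <<'E'
import cv2,numpy as np
s=cv2.imread('pics/s16.png');t=cv2.imread('pics/t16.png')
A=cv2.resize(s[200:300,400:495],(380,400),interpolation=2);B=cv2.resize(s[145:230,165:275],(412,318),interpolation=2)
B=cv2.copyMakeBorder(B,0,82,0,0,0);cv2.imwrite('pics/c16.png',np.hstack([A,B]))
E
```

```text
(no output)
```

View pics/c16.png

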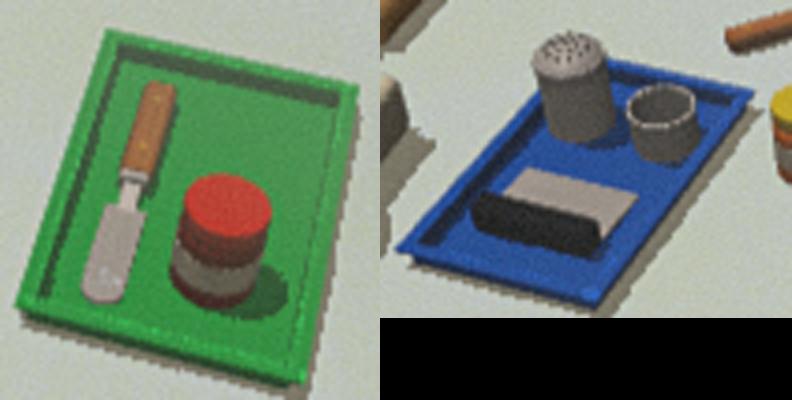

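The crops show the knife flat and the jam upright in the green tray. In the blue tray the scraper lies flat and the dredger and cutter stand upright, none of them touching. I'm handing in.

```bash
python3 -c "
from h import *
st();print(ctrl.close_job())"
```

```text
t 35.62 tcp [0.3781 0.4923 0.2102] az y 90.6 z [ 0.001 -0.002 -1.   ] F [-0.  -0.5 -0. ] open 0.0345 j [-1.11  0.27  0.18  1.56 -0.05  1.31  0.66]
the job is handed in; nothing more can be done
None
```

Both trays are made up and the job was handed in at 35.6 s; it reports no verdict. The bench scraper, small cutter and dredger are in the blue tray, and the jam and the rack's palette knife are in the green tray. I pulled the knife back level about 105 mm until it was clear of the rack, then lifted it.

- **Last pictures:** all five things sit flat or upright inside the walls, apart from one another. The gripper is empty and away from them, with the wrist force near zero.
- **Things to leave alone:** from the first to the last top picture, the rack appeared to shift about 0.8 px and the large cutter about 0.65 px, roughly 1–2 mm. The marmalade jar did not shift.
- **Checks that disagreed:** the two fixed cameras differed by 5–6 mm on the tray centres along x, so I aimed between them and kept 2–3 cm of wall margin for most of the placings. The wrist view put the dredger and small cutter 4–5 mm from my first estimates, and I corrected for that before gripping.
- **Not measured:** I judged flatness and final heights from the pictures and the set-down heights, not by a separate measurement.

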